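# Load and lock the bench dryer

### The job

Put every washed hot-air nozzle from the mat into the dryer's round pot, none of them sticking up past the rim, then set the loose cover on the pot so that it sits fully seated and level. Then swing the clamp bar over the cover until its end rests home in the catch, and only after that push the start lever fully on. Leave the other things on the bench where they are.

Things in the scene. Friction and masses are not known exactly. Their poses are not given: they have to be found in the camera images.
- dryer: small bench dryer, fixed. Origin on the table under the centre of its round pot; z up, x towards the hinge post, y towards the switch. Grey base plate 20 mm high (x -135..135, y -100..160 mm). Hinge post, diameter 26 mm, at x = +115 mm; catch post, 22 x 34 mm in plan, 144 mm high with its stop and lip, at x = -115 mm, both at y = 0
- pot_floor (a point): centre of the pot's inner floor, 24 mm above the table; axes as the dryer's
- pot_rim (a point): centre of the mouth of the open steel pot, in the rim's plane, 84 mm above the table; pot outer diameter 168 mm, inner 160 mm; axes as the dryer's
- bar (a joint): angle of the flat steel clamp bar, which swings level about the hinge post's vertical axis: 0 = closed, across the pot with its end in the catch (end of travel); grows as it opens towards the dryer's +y side; starts at 1.7 to 1.95, ends at 2.2 rad. Its friction (0.12 N m) keeps it where it is left
- bar_hinge (a point): point on the bar's hinge axis at mid-thickness of the bar, which is 22 mm wide, 10 mm thick, underside 121 mm above the table, reaching 224 mm from the axis; closed, it passes 4 mm above the seated cover's knob
- bar_peg (a point): middle of the black upright round peg on the bar, 140 mm from the hinge axis; diameter 16 mm, 36 mm tall, from 131 to 167 mm above the table (this point is at 149 mm); the bar is moved by it
- switch (a joint): start lever of the dryer on the +y side of the pot: 0 = off, leaning to the dryer's -x; 1.0 = on, leaning to +x (end of travel); it stays where it is left
- switch_tip (a point): the tip of the start lever, the centre of the black ball, diameter 26 mm, at the end of the lever; the lever pivots 42 mm above the table on a small grey block (70 x 50 mm, 25 mm high, on the base plate), and the ball lies 50 mm from the pivot, so about 86 mm above the table when off or on and 24 mm to either side; pushing it takes under 2 N
- cover_knob (a point): loose round aluminium cover, about 280 g, lying right way up on the table; this point is the middle of its black knob (diameter 26, 28 mm tall) on the cover's axis (own z). Below the knob: plate diameter 176, 5 mm thick, then locating lip diameter 153, 8 mm deep. The point is 27 mm above the lip's underside, 19 mm above the plate's: 19 mm above the rim when seated
- mat: thin grey mat on which the nozzles start, 200 x 220 x 3 mm, fixed; origin under its centre
- nozzle0_mid (a point): hot-air nozzle 0 (all alike; 3 to 5 are present), steel, 60 g: square mouth 30 x 30 mm, 24 mm high, below; round collar diameter 22 mm, 24 mm high, above; 48 mm in all. The point is at its centre, half-way up; own z along the collar, x and y square to the mouth's faces. Starts upright on the mat
- nozzle1_mid (a point): hot-air nozzle 1 (all alike; 3 to 5 are present), steel, 60 g: square mouth 30 x 30 mm, 24 mm high, below; round collar diameter 22 mm, 24 mm high, above; 48 mm in all. The point is at its centre, half-way up; own z along the collar, x and y square to the mouth's faces. Starts upright on the mat
- nozzle2_mid (a point): hot-air nozzle 2 (all alike; 3 to 5 are present), steel, 60 g: square mouth 30 x 30 mm, 24 mm high, below; round collar diameter 22 mm, 24 mm high, above; 48 mm in all. The point is at its centre, half-way up; own z along the collar, x and y square to the mouth's faces. Starts upright on the mat
- nozzle3_mid (a point): hot-air nozzle 3 (all alike; 3 to 5 are present), steel, 60 g: square mouth 30 x 30 mm, 24 mm high, below; round collar diameter 22 mm, 24 mm high, above; 48 mm in all. The point is at its centre, half-way up; own z along the collar, x and y square to the mouth's faces. Starts upright on the mat
- nozzle4_mid (a point): hot-air nozzle 4 (all alike; 3 to 5 are present), steel, 60 g: square mouth 30 x 30 mm, 24 mm high, below; round collar diameter 22 mm, 24 mm high, above; 48 mm in all. The point is at its centre, half-way up; own z along the collar, x and y square to the mouth's faces. Starts upright on the mat
- jar: bystander: small amber glass jar with white lid, diameter 34 mm, 32 mm tall, at a corner of the mat; origin at its underside, to be left alone
- phone: bystander: black phone 150 x 72 x 9 mm; origin at its underside, to be left alone
- spool: bystander: solder spool, diameter 60 mm, 42 mm tall; origin at its underside, to be left alone
- driver: bystander: screwdriver, 150 mm long; origin at its underside, to be left alone
- partbox: bystander: flat carton 90 x 140 x 30 mm; origin at its underside, to be left alone
- brush: bystander: hand brush, 150 mm long; origin at its underside, to be left alone
- dish: bystander: white dish, diameter 80 mm, 25 mm tall; origin at its underside, to be left alone

How it is judged (in metres and radians):
On the way, in this order (a step that is already met when the one before it is completed fails the run):
1. every nozzle present is in the pot, below the rim (horizontal distance between each of nozzle0_mid, nozzle1_mid, nozzle2_mid, nozzle3_mid, nozzle4_mid and pot_floor below 0.075 m and z of nozzle0_mid in the frame of pot_floor between 0 and 0.036 m and z of nozzle1_mid in the frame of pot_floor between 0 and 0.036 m and z of nozzle2_mid in the frame of pot_floor between 0 and 0.036 m and z of nozzle3_mid in the frame of pot_floor between 0 and 0.036 m and z of nozzle4_mid in the frame of pot_floor between 0 and 0.036 m), for 0.2 s.
2. the cover is seated level on the pot, with the nozzles inside (all of step 1 and horizontal distance between cover_knob and pot_rim below 0.007 m and z of cover_knob in the frame of pot_rim between 0.015 and 0.022 m and angle between cover_knob's own z axis and vertical below 0.035 rad), for 0.2 s.
3. the clamp bar is closed in its catch over the seated cover (horizontal distance between cover_knob and pot_rim below 0.007 m and z of cover_knob in the frame of pot_rim between 0.015 and 0.022 m and angle between cover_knob's own z axis and vertical below 0.035 rad and value of joint bar below 0.045 rad), for 0.2 s.
4. the start lever is on, with the bar closed (value of joint bar below 0.045 rad and value of joint switch above 0.8 rad), for 0.2 s.
At the end, for the whole second after the job is handed in: Every nozzle present lies in the pot with its centre less than 36 mm above the pot's floor; the cover is centred within 7 mm, its plate on the rim (within about 3 mm) and level within 2 degrees, at rest; the bar is within 0.045 rad of closed; the start lever is past 0.8 of its 1.0 rad (all of step 2 and all of step 4 and linear speed of cover below 0.02 m/s); the robot touches nothing.
It fails at once if a bystander is pushed more than 50 mm from its place (distance of any of jar, phone, spool, driver, partbox, brush, dish from where it was at the start of the episode above 0.05 m).
Of nozzle0, nozzle1, nozzle2, nozzle3, nozzle4 only 3 to 5 are there at a start; the rules pass over those that are not, and their reading is None.
At some moment in a run one of nozzle0, nozzle1, nozzle2, nozzle3, nozzle4 may be knocked a few centimetres aside while the robot is not near it.
Once in a run the grip may slacken for a moment while it holds something.
It also fails if it takes over 210 s, if anything falls off the work surface, if the arm or the gripper's body presses on something with over 40 N, if the wrist force passes 120 N, or if a joint passes its speed limit or range.

### The arm

A 6-joint arm with a two-finger parallel gripper is mounted at the origin on the work surface. World frame = base frame: x ahead of the robot, y to its left, z up, the work surface at z = 0. Lengths are in mm, angles in rad, forces in N, time in s.
With the tool pointing down it reaches from about 350 to 875 mm from the base axis. Payload 4.2 kg.
Tool frame: the origin (TCP) lies on the mounting face of the last link; the fingertips stand 173 mm ahead of it and the grasp point (between the pads) lies 155 mm ahead of it; z points along the fingers, y is the direction in which the jaws open and shut (so a half turn about z gives the same grasp; the last joint's range is limited). The gripper opens to 85 mm and grips with 20 to 120 N. Pads are 22 mm wide; open, the fingers measure 114 mm over their backs; the gripper's body (76 mm by 85 mm) begins 54 mm behind the grasp point. The pads swing forward as they close: fully open they stand 13 mm farther back than shut.
Start: joints at [-0.96, 0.385, 0.008, 0, -1.194, -0.259], TCP at [215.382, -586.695, 404.712] pointing down, gripper open.
Joint ranges: [-3.14, 3.14], [-1.21, 2.06], [-1.07, 1.41], [-3.16, 2.05], [-2.99, -0.16], [-3.1, 3.1]. Speed limits (rad/s): [2.79, 2.79, 3.14, 3.14, 3.14, 3.14].

### API

Orientations are given as a unit quaternion [x, y, z, w].
In Python, from bench import arm gives the robot as it stands. The module is installed in compiled form; this text tells all that it offers.
- The arm moves only by the tool play_rows, never from a script. Its argument "moves" is a list of rows, each a list of 3 entries, a list of its own where there are three numbers: the shift along the world's x, y, z in units of 30 cm (1.0 is 30 cm), then the turn about the world's z in units of 30 degrees (1.0 is 30 degrees), then the gripper's target within -1 to 1 (shut at 1, half-way at 0, fully open at -1). In form: [[[x, y, z], turn, jaw], ...]. A call has 1 to 12 rows; each row is the pose to reach, as a shift and turn from the pose measured when the call began; what a row does not reach only later rows make up. A row lasts 1/8 s, in which the tool goes at most 62.5 mm and 10.7 degrees, less where a joint would pass 70% of its speed; a pose out of reach is approached as far as the arm can. A call with a number of a shift or a turn outside -1 to 1 is refused whole. A call with a gripper value outside its range is refused whole. The fingers move at their own pace and stop on an object; the grip force is fixed at half the most. Time passes only in rows, so rows that repeat a pose let the fingers close. It gives the time, the measured TCP pose, the force and the opening at its end, in the units of the state.
- arm.read_state(): the state, without advancing time (a new reading comes with each control period).
- arm.get_image(name): name is "side" or "top" or "wrist"; returns a dict with "pixels" (384x512x3 uint8, red, green, blue), "vfov" (degrees; the focal length in pixels is half the picture's height over the tangent of half this angle, whatever the lens; pixels are square), "cx", "cy" (the principal point, pixels), "dist" ([k1, k2, p1, p2, k3] as OpenCV has them; the pictures are not rectified), "xyz" and "rotation" of the camera in the world. Camera axes: x right, y up, looking along -z (the intrinsics and any distortion apply to the point x, -y, -z); pixel columns grow to the right and rows downward; lengths in mm; the calibration is good to about 2 mm. A picture is of the moment at which its call begins. There is no depth.
- arm.job_done(): hands the job in, once; it reports no verdict.
Trained networks look in a picture, given as the dict that the camera call returned (one of the last four; its "shot" number tells which), for a name from the list of things; names that differ only in an ending like _2 or _b are one class to them, and where a whole thing is asked for, a point or a joint stands for the part that bears it (a point fixed in the world has none). Each returns a list of dicts, best first, with "conf" (0 to 1); they miss things now and then, are a little off and sometimes report something else, mostly with a low value. They report only what shows in the picture. A call takes as long as a camera call.
- arm.look_for(name, picture): "centre" ([x, y, z] in mm, in world coordinates, good to about 4 mm: the middle of the surface that is visible of it).
The state is a dict: "clock": time; "joints": joint angles; "joint_vel": joint speeds; "joint_efforts": joint torques, N m; "position": TCP position; "ee_rot": TCP orientation; "contact_force": force on the tool from outside, world axes, zero at the start; "wrist_torque": the same for the moment, N m; "gripper_width": finger opening in mm.
Only numpy, scipy, OpenCV 4.12 (cv2) and the standard library are available. Lean on these libraries where they do the work, as an engineer would, in place of code of your own. Each camera call takes 0.05 s, during which the arm holds its last target.

## Working session

There is one attempt and no reset: what is moved stays moved. The work goes in short steps, Python scripts to look and compute and a tool call to move; the robot and the scene stay as the last step left them, time stands still between calls to the robot, and variables do not carry over. Pictures are saved under pics/ and viewed, and the job is handed in when it is done.

Besides the shell and the picture viewer there is one more tool, called in YAML: its name, and indented under it one key for each argument. play_rows: Moves the arm, as the interface text tells. Shifts and turns lie within -1 to 1; 1 stands for 30 cm of shift or 30 degrees of turn. Its arguments: {"type":"object","properties":{"moves":{"type":"array"}},"required":["moves"]}

```bash
mkdir -p pics; cat > h.py <<'E'
import numpy as np, cv2
from bench import arm
def snap(name, fn=None):
    p=arm.get_image(name)
    if fn: cv2.imwrite('pics/'+fn, cv2.cvtColor(p['pixels'],cv2.COLOR_RGB2BGR))
    return p
def K(p):
    f=p['pixels'].shape[0]/2/np.tan(np.radians(p['vfov'])/2)
    return np.array([[f,0,p['cx']],[0,f,p['cy']],[0,0,1.]])
def Rm(p):
    R=np.array(p['rotation'],float)
    if R.size==4:
        from scipy.spatial.transform import Rotation
        return Rotation.from_quat(R.ravel()).as_matrix()
    return R.reshape(3,3)
def proj(p,X):
    X=np.atleast_2d(np.array(X,float)); c=(X-np.array(p['xyz']))@Rm(p)
    c=c*[1,-1,-1]
    return cv2.projectPoints(c,np.zeros(3),np.zeros(3),K(p),np.array(p['dist'],float))[0].reshape(-1,2)
def back(p,uv,z):
    uv=np.array(uv,float).reshape(-1,1,2)
    n=cv2.undistortPoints(uv,K(p),np.array(p['dist'],float)).reshape(-1,2)
    d=np.c_[n[:,0],-n[:,1],-np.ones(len(n))]@Rm(p).T
    o=np.array(p['xyz'],float)
    return o+d*((z-o[2])/d[:,2])[:,None]
E
python3 - <<'E'
from h import *
s=arm.read_state(); print(s)
for n in ['side','top','wrist']:
    p=snap(n,n+'0.png'); print(n,p['xyz'],p['rotation'],p['vfov'],p['cx'],p['cy'],p['dist'])
    for t in ['dryer','bar_peg','switch_tip','cover_knob','mat','nozzle0_mid','jar','phone','spool','driver','partbox','brush','dish']:
        print(t,[(np.round(d['centre']).tolist(),round(d['conf'],2)) for d in arm.look_for(t,p)])
E
```

```text
{'clock': 0.0, 'joints': array([-9.60426099e-01,  3.85556378e-01,  6.55357310e-03, -4.99751758e-04,
       -1.19402133e+00, -2.58578605e-01]), 'joint_vel': array([ 1.88772771e-04,  7.51151332e-05, -1.26719113e-03,  1.15453947e-03,
        8.06474085e-04,  9.52679518e-05]), 'joint_efforts': array([-1.06206418e-03, -3.92292345e+01,  1.88405085e+01,  4.18628097e+00,
       -4.61609088e-03, -9.70625052e-06]), 'position': array([ 215.2994116 , -586.50272029,  403.59288051]), 'ee_rot': array([-1.74899312e-01,  9.84585667e-01,  1.10817274e-03, -2.58211269e-04]), 'contact_force': array([-1.03415566, -0.50726188,  1.01708603]), 'wrist_torque': array([ 0.01698406, -0.08389222, -0.00597984]), 'gripper_width': 85.22452961302353}
side [297.78234545 979.64689323 806.09613677] [-0.05486938  0.45811139  0.88241659 -0.0920014 ] 55.54403176798655 259.8204157413094 186.93853744808877 [-0.09013654  0.          0.          0.          0.        ]
dryer [([484.0, 52.0, 23.0], 0.84), ([518.0, 340.0, 2.0], 0.42)]
bar_peg [([625.0, 109.0, 132.0], 0.83), ([372.0, -492.0, 16.0], 0.63)]
switch_tip [([467.0, 120
[... 1203 characters left out ...]
[455.0, 391.0, 29.0], 0.67)]
driver [([484.0, 23.0, 23.0], 0.54), ([338.0, -247.0, 25.0], 0.51)]
partbox [([719.0, 379.0, 28.0], 0.7), ([379.0, -506.0, 18.0], 0.45)]
brush [([377.0, -504.0, 19.0], 0.98)]
dish [([403.0, 530.0, 14.0], 0.74), ([616.0, 82.0, 128.0], 0.46)]
wrist [ 140.30003842 -614.60438137  373.42361023] [-0.08970228 -0.12851087  0.80985776  0.56530422] 66.34332079129028 256.8065295628718 186.2838448939632 [0.01430002 0.         0.         0.         0.        ]
dryer []
bar_peg []
switch_tip []
cover_knob [([445.0, -377.0, 16.0], 0.96)]
mat []
nozzle0_mid []
jar []
phone []
spool []
driver [([309.0, -264.0, 14.0], 0.88)]
partbox []
brush [([371.0, -507.0, 15.0], 0.87)]
dish []
```

View pics/top0.png

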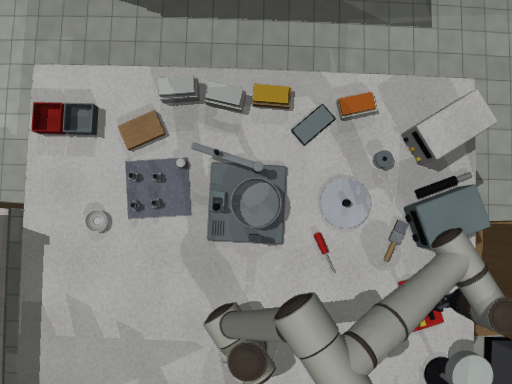

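View pics/side0.png

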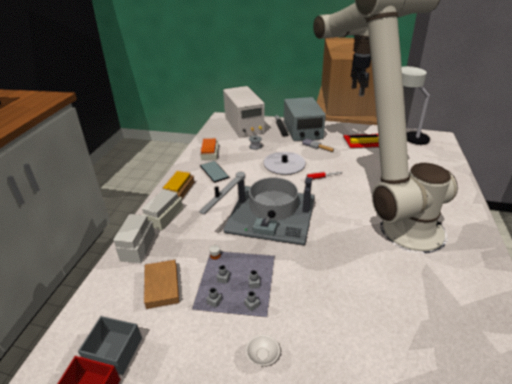

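View pics/wrist0.png

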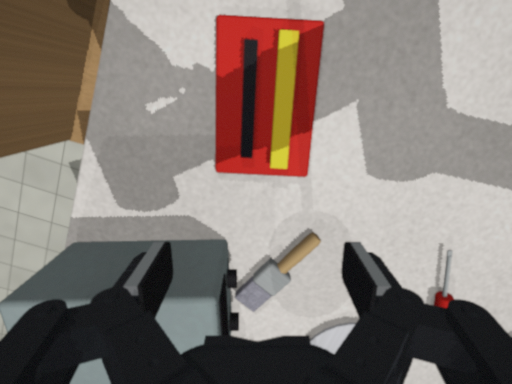

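The pictures show four nozzles on the mat, at top-view pixels (133,176), (156,176), (134,205) and (155,203). The pot is at (257,203), the open bar runs from (258,166) to (195,147), and the cover is at (346,202). Next I'll move over the dryer and mat to look closer.

play_rows:
  moves:
    - [[0.1,0.2,0.05],-0.3,-1]
    - [[0.2,0.4,0.1],-0.67,-1]
    - [[0.3,0.6,0.1],-0.67,-1]
    - [[0.4,0.8,0.1],-0.67,-1]
    - [[0.45,1,0.1],-0.67,-1]
    - [[0.45,1,0.1],-0.67,-1]
    - [[0.45,1,0.1],-0.67,-1]

```text
clock: 2.98
position: [350.7, -285.4, 435.3]
ee_rot: [-0.002, 1.0, -0.0, 0.001]
contact_force: [0.5, 0.3, 0.1]
gripper_width: 84.9
```

play_rows:
  moves:
    - [[0.1,0.2,0.0],0,-1]
    - [[0.2,0.4,0],0,-1]
    - [[0.3,0.6,0],0,-1]
    - [[0.4,0.8,0],0,-1]
    - [[0.45,0.97,0],0,-1]
    - [[0.45,0.97,0],0,-1]
    - [[0.45,0.97,0],0,-1]

```text
clock: 3.85
position: [486.1, 5.3, 434.9]
ee_rot: [-0.002, 1.0, -0.0, 0.0]
contact_force: [0.0, -0.2, -0.1]
gripper_width: 85.5
```

```bash
python3 - <<'E'
from h import *
s=arm.read_state(); print(s['clock'],s['position'],s['ee_rot'],s['joints'])
p=snap('wrist','w1.png'); print(p['xyz'])
t=snap('top','t1.png'); cv2.imwrite('pics/t1z.png',cv2.resize(cv2.cvtColor(t['pixels'],cv2.COLOR_RGB2BGR)[120:260,110:310],(800,560),interpolation=cv2.INTER_CUBIC))
E
```

```text
3.85 [486.05207854   5.32052151 434.89676489] [-2.31012384e-03  9.99997222e-01 -4.50640854e-04  1.24421819e-04] [ 3.46179724e-01  1.23489482e-01 -2.71095464e-01  1.00999636e-03
 -1.17628114e+00 -1.91274403e+00]
[406.10636425   4.43406715 403.57908196]
```

View pics/w1.png

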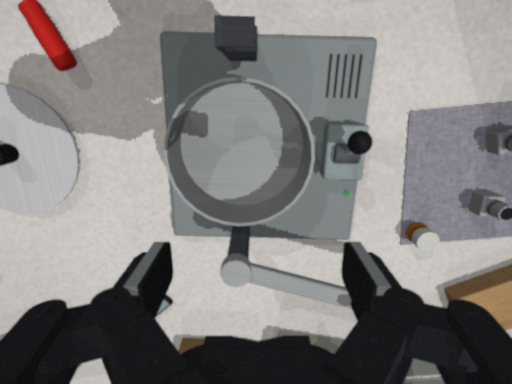

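The wrist view shows the pot rim (outer edge left x≈166, right x≈315, top y≈78, bottom y≈226), the catch at (237,33), the hinge at (236,268), the switch ball at (360,142), and part of the cover and mat. I'll measure these with the calibration.

```bash
python3 - <<'E'
from h import *
p=snap('wrist'); t=arm.get_image('top')
b=back(p,[(166,150),(315,150),(240,78),(240,226)],84); print(b.round(1))
def circfit(b):
    A=np.c_[2*b[:,:2],np.ones(len(b))]; x=np.linalg.lstsq(A,(b[:,:2]**2).sum(1),rcond=None)[0]
    return x[:2],np.sqrt(x[2]+x[0]**2+x[1]**2)
print(circfit(b))
print('baseplate corners z20',back(p,[(162,33),(376,39),(352,241),(174,237)],20).round(1))
print('hinge top?',back(p,[(236,268)],131), back(p,[(236,268)],140))
print('ball',back(p,[(360,142)],86))
print('catch top front', back(p,[(215,17),(254,17)],144))
for n in ['nozzle0_mid','jar','cover_knob','bar_peg','switch_tip']:
  for q in (p,t): print(n,[(np.round(d['centre']).tolist(),round(d['conf'],2)) for d in arm.look_for(n,q)])
E
```

```text
[[468.2 -96.4  84. ]
 [467.7  67.4  84. ]
 [393.7 -14.   84. ]
 [560.  -16.5  84. ]]
(array([476.89110021, -14.49543053]), np.float64(82.78605469609545))
baseplate corners z20 [[ 342.6 -107.9   20. ]
 [ 348.3  143.    20. ]
 [ 614.3  142.7   20. ]
 [ 608.7 -116.7   20. ]]
hinge top? [[586.86465687 -18.54636199 131.        ]] [[580.88239802 -17.8178801  140.        ]]
ball [[458.46552592 115.05481957  86.        ]]
catch top front [[351.5241698  -29.47925058 144.        ]
 [351.41109922   0.93852889 144.        ]]
nozzle0_mid [([554.0, 325.0, 26.0], 0.76), ([513.0, 280.0, 0.0], 0.54), ([702.0, 366.0, 31.0], 0.23)]
nozzle0_mid [([556.0, 319.0, 24.0], 0.54)]
jar [([605.0, 234.0, 36.0], 0.82)]
jar [([485.0, -324.0, 17.0], 0.27)]
cover_knob [([492.0, -297.0, 14.0], 0.56), ([699.0, 362.0, 29.0], 0.17)]
cover_knob [([487.0, -323.0, 15.0], 0.86)]
bar_peg [([606.0, 32.0, 131.0], 0.67), ([348.0, -238.0, 24.0], 0.17)]
bar_peg [([448.0, 4.0, 20.0], 0.61), ([619.0, 79.0, 132.0], 0.59), ([482.0, -324.0, 13.0], 0.37)]
switch_tip []
switch_tip []
```

View pics/t1z.png

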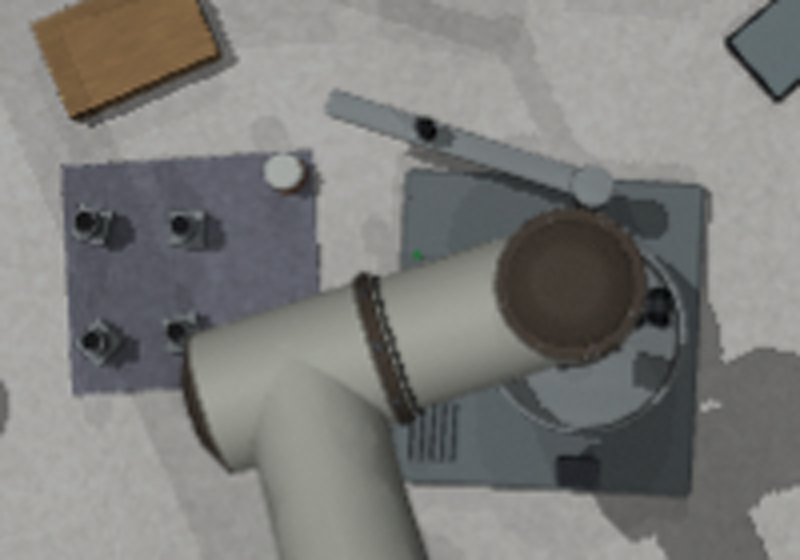

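play_rows:
  moves:
    - [[0.02,0.2,0.0],0,-1]
    - [[0.04,0.4,0],0,-1]
    - [[0.06,0.6,0],0,-1]
    - [[0.08,0.8,0],0,-1]
    - [[0.08,1,0],0,-1]
    - [[0.08,1,0],0,-1]
    - [[0.08,1,0],0,-1]

```text
clock: 5.42
position: [509.5, 305.8, 434.8]
ee_rot: [-0.003, 1.0, -0.001, 0.0]
contact_force: [-0.4, -0.2, 0.2]
gripper_width: 85.9
```

```bash
python3 - <<'E'
from h import *
s=arm.read_state(); print(s['clock'],s['position'],s['ee_rot'],s['joints'])
p=snap('wrist','w2.png'); print(p['xyz'])
for n in ['nozzle0_mid','jar','mat']:
   print(n,[(np.round(d['centre']).tolist(),round(d['conf'],2)) for d in arm.look_for(n,p)])
E
```

```text
5.425 [509.46385437 305.81228384 434.84008081] [-2.60416841e-03  9.99996400e-01 -6.05227778e-04  2.29347229e-04] [ 8.13150687e-01  3.13216174e-01 -2.27574482e-02  1.23536862e-03
 -1.23538403e+00 -2.37914563e+00]
[429.53381383 304.85448693 403.52411655]
nozzle0_mid [([548.0, 333.0, 35.0], 0.86)]
jar [([600.0, 244.0, 36.0], 0.61)]
mat [([510.0, 314.0, 2.0], 0.64)]
```

View pics/w2.png

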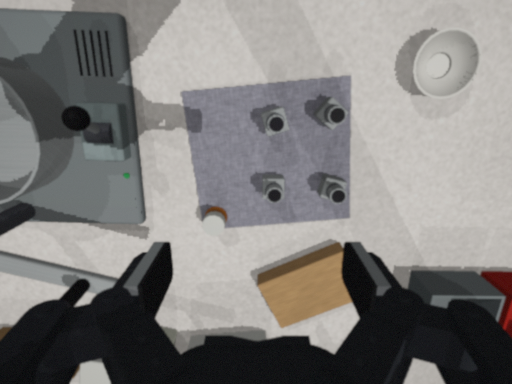

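This wrist view shows four nozzles with their collar tops (black bores) at about (276,124), (337,115), (274,196) and (337,196), and the jar at (214,222).

```bash
python3 - <<'E'
from h import *
p=snap('wrist')
g=cv2.cvtColor(p['pixels'],cv2.COLOR_RGB2GRAY)
C=[]
for u,v in [(276,124),(337,115),(274,196),(337,196)]:
    w=g[v-10:v+11,u-10:u+11]; m=(w<45).astype(np.uint8)
    n,l,st,ce=cv2.connectedComponentsWithStats(m); i=1+np.argmax(st[1:,4]); c=ce[i]+[u-10,v-10]; C.append(c); print(c,st[i])
print(back(p,C,51).round(1))
t=snap('top')
print(back(t,[(133,176),(156,176),(134,205),(155,203)],51).round(1))
E
```

```text
[276.78571429 122.77678571] [  5   3  12  13 112]
[337.53846154 114.11965812] [  5   3  12  13 117]
[274.95505618 194.46067416] [ 6  4 11 10 89]
[338.67816092 194.82758621] [ 7  4 11 11 87]
[[466.5 327.2  51. ]
 [456.4 398.   51. ]
 [556.4 327.1  51. ]
 [556.6 408.4  51. ]]
[[552.5 400.1  51. ]
 [555.  322.1  51. ]
 [454.9 392.2  51. ]
 [463.9 321.5  51. ]]
```

play_rows:
  moves:
    - [[-0.07,0.035,-0.15],0,-0.7]
    - [[-0.143,0.07,-0.3],0,-0.5]
    - [[-0.143,0.07,-0.45],0,-0.3]
    - [[-0.143,0.07,-0.45],0,-0.3]
    - [[-0.143,0.07,-0.45],0,-0.3]

```text
clock: 6.35
position: [467.8, 325.8, 302.7]
ee_rot: [-0.002, 1.0, 0.001, 0.002]
contact_force: [-0.0, 0.6, 0.5]
gripper_width: 55.6
```

```bash
cat >> h.py <<'E'
def bores(p,pred,z=51,r=20,th=45):
    g=cv2.cvtColor(p['pixels'],cv2.COLOR_RGB2GRAY); out=[]
    for X in pred:
        u,v=np.round(proj(p,[X[0],X[1],z])[0]).astype(int)
        if not(0<=u<512 and 0<=v<384): out.append(None); continue
        y0,x0=max(v-r,0),max(u-r,0)
        w=g[y0:v+r+1,x0:u+r+1]; n,l,st,ce=cv2.connectedComponentsWithStats((w<th).astype(np.uint8))
        if n<2: out.append(None); continue
        i=1+np.argmax(st[1:,4]); c=ce[i]+[x0,y0]; out.append((back(p,[c],z)[0].round(1).tolist(),c.round(1).tolist(),st[i,2:].tolist()))
    return out
E
python3 - <<'E'
from h import *
s=arm.read_state(); print(s['position'],s['gripper_width'])
p=snap('wrist','w3.png')
for o in bores(p,[(466.5,327),(456,398),(556,327),(556,408)]): print(o)
E
```

```text
[467.77166203 325.80519568 302.66439415] 55.55510902571673
([466.7, 327.1, 51.0], [258.5, 193.5], [20, 18, 286])
([456.3, 398.1, 51.0], [349.2, 181.3], [20, 19, 291])
([556.3, 327.1, 51.0], [258.0, 288.4], [17, 14, 197])
([559.1, 408.1, 51.0], [348.8, 291.3], [41, 41, 1372])
```

View pics/w3.png

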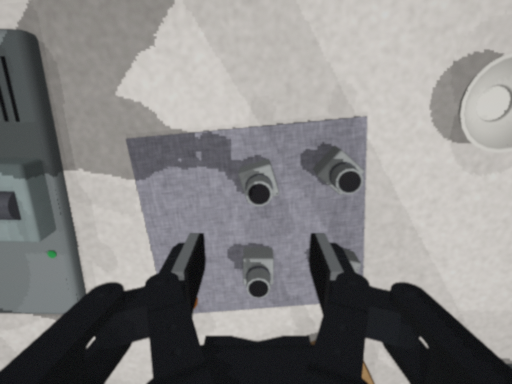

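Both heights give the same positions, so I'll grasp nozzle A at (466.6, 327.1).

play_rows:
  moves:
    - [[-0.004,0.004,-0.15],0,-0.3]
    - [[-0.004,0.004,-0.3],0,-0.3]
    - [[-0.004,0.004,-0.342],0,-0.3]
    - [[-0.004,0.004,-0.342],0,-0.3]
    - [[-0.004,0.004,-0.342],0,1]
    - [[-0.004,0.004,-0.342],0,1]
    - [[-0.004,0.004,-0.342],0,1]
    - [[-0.004,0.004,-0.342],0,1]
    - [[-0.004,0.004,-0.2],0,1]
    - [[-0.004,0.004,0],0,1]
    - [[-0.004,0.004,0.06],0,1]
    - [[-0.004,0.004,0.06],0,1]

```text
clock: 7.9
position: [466.6, 327.2, 323.1]
ee_rot: [-0.001, 1.0, 0.003, 0.004]
contact_force: [-0.2, -1.3, -1.1]
gripper_width: 20.1
```

```bash
python3 - <<'E'
from h import *
s=arm.read_state(); print(s['position'],s['gripper_width'])
p=snap('wrist','w4.png')
E
```

```text
[466.5615726 327.1554291 323.0677986] 20.06627349011177
```

View pics/w4.png

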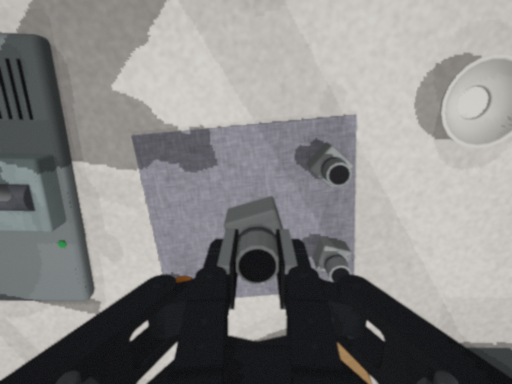

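play_rows:
  moves:
    - [[0,-0.2,0.0],0,1]
    - [[-0.02,-0.4,0],0,1]
    - [[-0.04,-0.6,0],0,1]
    - [[-0.063,-0.8,0],0,1]
    - [[-0.063,-1,0],0,1]
    - [[-0.063,-1,0],0,1]

```text
clock: 8.7
position: [446.0, 23.4, 319.4]
ee_rot: [0.002, 1.0, 0.001, 0.0]
contact_force: [0.1, 0.3, -1.2]
gripper_width: 19.9
```

play_rows:
  moves:
    - [[0,-0.13,0.0],0,1]
    - [[0,-0.233,0],0,1]
    - [[0,-0.233,0],0,1]

```text
clock: 9.07
position: [445.7, -47.2, 318.0]
ee_rot: [0.003, 1.0, 0.001, -0.001]
contact_force: [-0.3, 0.7, -0.3]
gripper_width: 20.0
```

```bash
python3 - <<'E'
from h import *
s=arm.read_state(); print(s['position'],s['gripper_width'])
p=snap('wrist','w5.png')
a=np.linspace(0,2*np.pi,200)
im=cv2.cvtColor(p['pixels'],cv2.COLOR_RGB2BGR)
for r in (80,84):
    q=proj(p,np.c_[477.5+r*np.cos(a),-14.6+r*np.sin(a),0*a+84])
    cv2.polylines(im,[q.astype(np.int32)],True,(0,0,255),1)
cv2.imwrite('pics/w5o.png',im)
E
```

```text
[445.67732736 -47.22858201 317.97600359] 19.990903945247307
```

View pics/w5o.png

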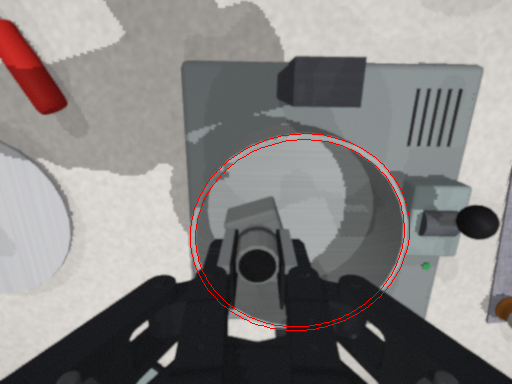

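The projected pot circle lies on the rim, and the nozzle is held. Now I'll lower it and release.

play_rows:
  moves:
    - [[0.006,0.015,-0.12],0,1]
    - [[0.006,0.015,-0.24],0,1]
    - [[0.006,0.015,-0.3],0,1]
    - [[0.006,0.015,-0.313],0,1]
    - [[0.006,0.015,-0.313],0,0.2]
    - [[0.006,0.015,-0.313],0,0.2]
    - [[0.006,0.015,-0.313],0,0.2]
    - [[0.006,0.015,-0.2],0,0.2]
    - [[0.006,0.015,0],0,0.2]
    - [[0.006,0.015,0.02],0,0]
    - [[0.006,0.015,0.02],0,-0.3]

```text
clock: 10.5
position: [447.4, -42.1, 324.6]
ee_rot: [0.003, 1.0, 0.001, -0.0]
contact_force: [0.2, 0.5, -0.6]
gripper_width: 55.2
```

```bash
python3 - <<'E'
from h import *
s=arm.read_state(); print(s['position'],s['gripper_width'])
p=snap('wrist','w6.png')
E
```

```text
[447.36724391 -42.05278783 324.63577219] 55.16836865552658
```

View pics/w6.png

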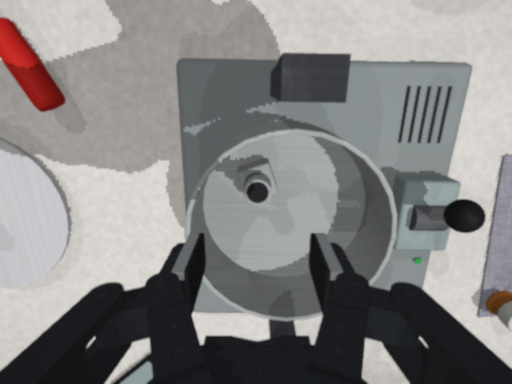

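play_rows:
  moves:
    - [[0.0,0.2,0.0],0,-0.3]
    - [[0,0.4,0],0,-0.3]
    - [[0.1,0.6,0],0,-0.3]
    - [[0.2,0.8,0],0,-0.3]
    - [[0.3,1,0],0,-0.3]
    - [[0.36,1,0],0,-0.3]
    - [[0.36,1,0],0,-0.3]

```text
clock: 11.42
position: [555.9, 259.0, 320.4]
ee_rot: [0.002, 1.0, -0.0, -0.003]
contact_force: [-1.5, 0.4, 0.3]
gripper_width: 55.5
```

play_rows:
  moves:
    - [[0,0.12,0.0],0,-0.3]
    - [[0,0.23,0],0,-0.3]
    - [[0,0.23,0],0,-0.3]
    - [[0,0.23,0],0,-0.3]

```text
clock: 11.92
position: [555.3, 327.0, 319.4]
ee_rot: [0.003, 1.0, -0.001, -0.004]
contact_force: [0.5, 0.7, 0.5]
gripper_width: 55.4
```

```bash
python3 - <<'E'
from h import *
s=arm.read_state(); print(s['position'],s['gripper_width'])
p=snap('wrist','w7.png')
for o in bores(p,[(456,398),(556,327),(556,408)]): print(o)
E
```

```text
[555.30674544 327.04572091 319.39114492] 55.43338327159363
([456.4, 398.1, 51.0], [352.5, 66.5], [20, 22, 349])
([556.3, 327.1, 51.0], [258.2, 193.1], [17, 17, 229])
([556.9, 408.4, 51.0], [353.6, 193.4], [18, 16, 219])
```

View pics/w7.png

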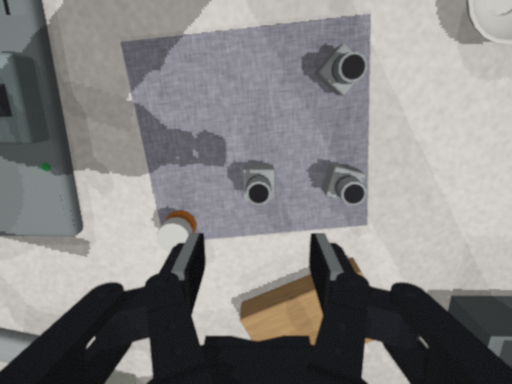

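All three remaining nozzles are where I measured them. I'll pick C.

play_rows:
  moves:
    - [[0.003,0,-0.15],0,-0.3]
    - [[0.003,0,-0.3],0,-0.3]
    - [[0.003,0,-0.398],0,-0.3]
    - [[0.003,0,-0.398],0,-0.3]
    - [[0.003,0,-0.398],0,1]
    - [[0.003,0,-0.398],0,1]
    - [[0.003,0,-0.398],0,1]
    - [[0.003,0,-0.398],0,1]
    - [[0.003,0,-0.25],0,1]
    - [[0,0,-0.05],0,1]
    - [[-0.05,0,0.0],0,1]
    - [[-0.16,0,0],0,1]

```text
clock: 13.48
position: [507.2, 326.7, 321.1]
ee_rot: [0.004, 1.0, 0.001, -0.003]
contact_force: [-1.0, 0.1, -1.0]
gripper_width: 19.9
```

play_rows:
  moves:
    - [[0,-0.2,0.0],0,1]
    - [[0,-0.4,0],0,1]
    - [[0,-0.6,0],0,1]
    - [[0,-0.8,0],0,1]
    - [[0,-1,0],0,1]
    - [[0,-1,0],0,1]

```text
clock: 14.22
position: [505.8, 23.4, 320.4]
ee_rot: [0.007, 1.0, 0.0, -0.004]
contact_force: [0.1, -0.1, -0.3]
gripper_width: 20.0
```

play_rows:
  moves:
    - [[0,-0.13,0.0],0,1]
    - [[0,-0.233,0],0,1]
    - [[0,-0.233,0],0,1]

```text
clock: 14.6
position: [505.3, -47.1, 319.8]
ee_rot: [0.008, 1.0, 0.0, -0.005]
contact_force: [0.0, 1.2, -0.7]
gripper_width: 20.2
```

```bash
python3 - <<'E'
from h import *
s=arm.read_state(); print(s['position'],s['gripper_width'])
p=snap('wrist','w8.png')
E
```

```text
[505.28977568 -47.10238148 319.81633483] 20.164589229005063
```

View pics/w8.png

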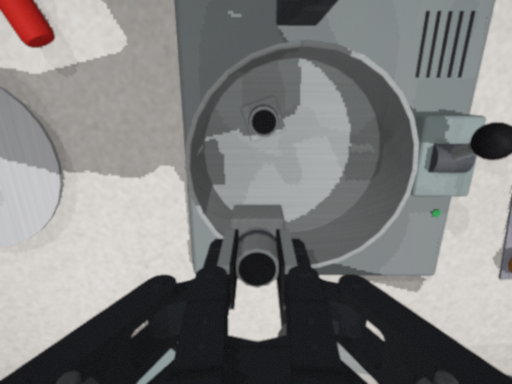

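play_rows:
  moves:
    - [[0.006,0.015,-0.12],0,1]
    - [[0.006,0.015,-0.24],0,1]
    - [[0.006,0.015,-0.3],0,1]
    - [[0.006,0.015,-0.318],0,1]
    - [[0.006,0.015,-0.318],0,0.2]
    - [[0.006,0.015,-0.318],0,0.2]
    - [[0.006,0.015,-0.318],0,0.2]
    - [[0.006,0.015,-0.2],0,0.2]
    - [[0.006,0.015,0],0,0.2]
    - [[-0.05,0.1,0.02],0,0]
    - [[-0.17,0.3,0.02],0,-0.3]
    - [[-0.17,0.5,0.02],0,-0.3]

```text
clock: 16.15
position: [452.8, 99.8, 326.8]
ee_rot: [0.008, 1.0, 0.001, -0.004]
contact_force: [1.1, 0.5, 0.6]
gripper_width: 55.4
```

play_rows:
  moves:
    - [[0.0,0.2,0.0],0,-0.3]
    - [[0,0.4,0],0,-0.3]
    - [[0,0.6,0],0,-0.3]
    - [[0,0.8,0],0,-0.3]
    - [[0,0.98,0],0,-0.3]
    - [[0,0.98,0],0,-0.3]
    - [[0,0.98,0],0,-0.3]

```text
clock: 17.02
position: [452.6, 393.4, 326.6]
ee_rot: [0.008, 1.0, 0.001, -0.005]
contact_force: [-0.1, 0.1, 0.0]
gripper_width: 55.6
```

```bash
python3 - <<'E'
from h import *
s=arm.read_state(); print(s['position'],s['gripper_width'],s['joints'])
p=snap('wrist','w9.png')
for o in bores(p,[(456,398),(556,408)]): print(o)
E
```

```text
[452.59094701 393.35732972 326.60064808] 55.57124753388885 [ 0.98337638  0.40785069 -0.16011843 -0.01020123 -1.00692057 -2.56499653]
([456.3, 398.3, 51.0], [262.7, 193.4], [18, 16, 225])
([556.8, 408.6, 51.0], [274.2, 290.1], [15, 13, 160])
```

View pics/w9.png

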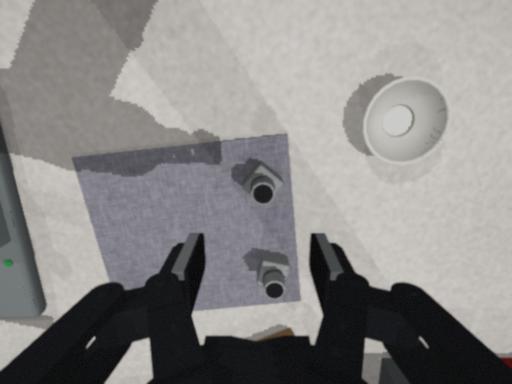

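play_rows:
  moves:
    - [[0.012,0.016,-0.15],0,-0.3]
    - [[0.012,0.016,-0.3],0,-0.3]
    - [[0.012,0.016,-0.422],0,-0.3]
    - [[0.012,0.016,-0.422],0,-0.3]
    - [[0.012,0.016,-0.422],0,1]
    - [[0.012,0.016,-0.422],0,1]
    - [[0.012,0.016,-0.422],0,1]
    - [[0.012,0.016,-0.422],0,1]
    - [[0.012,0.016,-0.25],0,1]
    - [[0.0,0,-0.05],0,1]
    - [[-0.01,-0.1,0.0],0,1]
    - [[-0.01,-0.3,0],0,1]

```text
clock: 18.58
position: [449.7, 303.3, 329.3]
ee_rot: [0.007, 1.0, 0.003, -0.003]
contact_force: [0.5, -0.9, -0.8]
gripper_width: 19.8
```

play_rows:
  moves:
    - [[0,-0.2,0.0],0,1]
    - [[0,-0.4,0],0,1]
    - [[0,-0.6,0],0,1]
    - [[0,-0.8,0],0,1]
    - [[0,-0.95,0],0,1]
    - [[0,-0.95,0],0,1]
    - [[0,-0.95,0],0,1]

```text
clock: 19.45
position: [449.6, 18.4, 329.7]
ee_rot: [0.007, 1.0, 0.003, -0.002]
contact_force: [-0.4, 0.4, -0.3]
gripper_width: 19.9
```

```bash
python3 - <<'E'
from h import *
s=arm.read_state(); print(s['position'],s['gripper_width'])
p=snap('wrist','w10.png')
E
```

```text
[449.64803899  18.37666607 329.7086074 ] 19.881349417478525
```

View pics/w10.png

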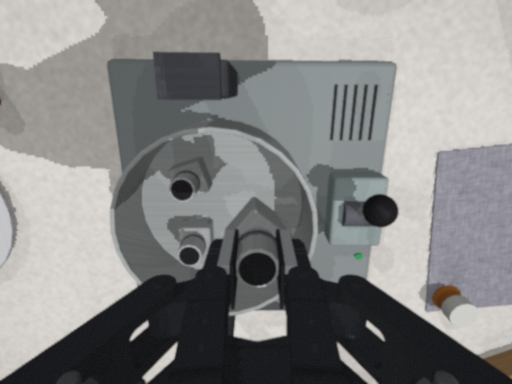

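play_rows:
  moves:
    - [[-0.007,-0.017,-0.12],0,1]
    - [[-0.007,-0.017,-0.24],0,1]
    - [[-0.007,-0.017,-0.33],0,1]
    - [[-0.007,-0.017,-0.35],0,1]
    - [[-0.007,-0.017,-0.35],0,0.2]
    - [[-0.007,-0.017,-0.35],0,0.2]
    - [[-0.007,-0.017,-0.35],0,0.2]
    - [[-0.007,-0.017,-0.2],0,0.2]
    - [[-0.007,-0.017,0],0,0.2]
    - [[0.05,0.1,0.0],0,0]
    - [[0.15,0.3,0],0,-0.3]
    - [[0.2,0.5,0],0,-0.3]

```text
clock: 21.0
position: [509.6, 166.4, 330.7]
ee_rot: [0.007, 1.0, 0.004, -0.001]
contact_force: [0.7, -0.7, -0.6]
gripper_width: 55.7
```

play_rows:
  moves:
    - [[0.04,0.2,0.0],0,-0.3]
    - [[0.08,0.4,0],0,-0.3]
    - [[0.1,0.6,0],0,-0.3]
    - [[0.12,0.75,0],0,-0.3]
    - [[0.15,0.83,0],0,-0.3]
    - [[0.15,0.83,0],0,-0.3]
    - [[0.15,0.83,0],0,-0.3]

```text
clock: 21.88
position: [554.3, 414.7, 330.6]
ee_rot: [0.008, 1.0, 0.004, -0.001]
contact_force: [-0.1, 0.5, -0.3]
gripper_width: 55.7
```

```bash
python3 - <<'E'
from h import *
s=arm.read_state(); print(s['position'],s['gripper_width'],s['joints'])
p=snap('wrist','w11.png')
for o in bores(p,[(556,408)]): print(o)
E
```

```text
[554.3362641  414.72025938 330.61489309] 55.70237606565688 [ 0.87393927  0.55016672  0.0931889  -0.00778781 -1.10983796 -2.45666063]
([556.9, 408.5, 51.0], [248.1, 189.0], [17, 17, 216])
```

View pics/w11.png

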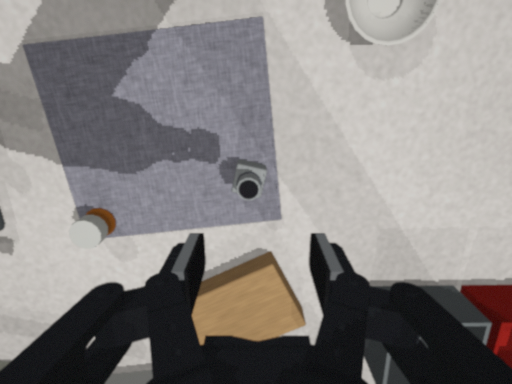

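play_rows:
  moves:
    - [[0.008,-0.021,-0.15],0,-0.3]
    - [[0.008,-0.021,-0.3],0,-0.3]
    - [[0.008,-0.021,-0.435],0,-0.3]
    - [[0.008,-0.021,-0.435],0,-0.3]
    - [[0.008,-0.021,-0.435],0,1]
    - [[0.008,-0.021,-0.435],0,1]
    - [[0.008,-0.021,-0.435],0,1]
    - [[0.008,-0.021,-0.435],0,1]
    - [[0.0,-0.02,-0.25],0,1]
    - [[-0.05,-0.02,-0.05],0,1]
    - [[-0.1,-0.1,0.0],0,1]
    - [[-0.163,-0.3,0],0,1]

```text
clock: 23.42
position: [505.3, 325.7, 333.4]
ee_rot: [0.006, 1.0, 0.006, 0.001]
contact_force: [0.4, -1.1, -1.5]
gripper_width: 20.1
```

play_rows:
  moves:
    - [[0,-0.2,0.0],0,1]
    - [[0,-0.4,0],0,1]
    - [[0,-0.6,0],0,1]
    - [[0,-0.8,0],0,1]
    - [[0,-0.99,0],0,1]
    - [[0,-0.99,0],0,1]
    - [[0,-0.99,0],0,1]

```text
clock: 24.3
position: [505.3, 28.6, 333.9]
ee_rot: [0.007, 1.0, 0.007, 0.002]
contact_force: [-0.3, 0.5, -0.7]
gripper_width: 19.8
```

```bash
python3 - <<'E'
from h import *
s=arm.read_state(); print(s['position'],s['gripper_width'])
p=snap('wrist','w12.png')
E
```

```text
[505.2617997   28.63437623 333.91262268] 19.846574193779833
```

View pics/w12.png

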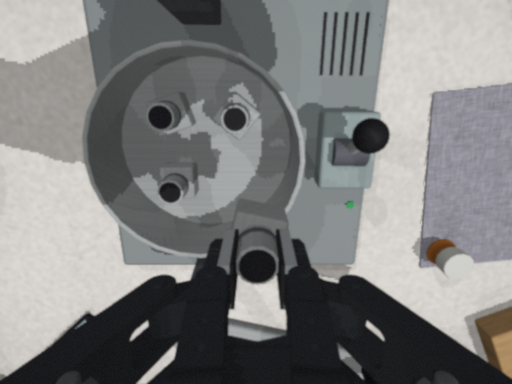

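play_rows:
  moves:
    - [[0.007,-0.05,0],0,1]
    - [[0.007,-0.05,-0.12],0,1]
    - [[0.007,-0.05,-0.24],0,1]
    - [[0.007,-0.05,-0.33],0,1]
    - [[0.007,-0.05,-0.363],0,1]
    - [[0.007,-0.05,-0.363],0,0.2]
    - [[0.007,-0.05,-0.363],0,0.2]
    - [[0.007,-0.05,-0.363],0,0.2]
    - [[0.007,-0.05,-0.2],0,0.2]
    - [[0.007,-0.05,0],0,0.2]
    - [[-0.1,-0.1,0.1],0,0]
    - [[-0.1,-0.15,0.2],0,-0.3]

```text
clock: 25.85
position: [473.4, -16.2, 395.6]
ee_rot: [0.006, 1.0, 0.007, 0.002]
contact_force: [1.1, 0.8, 0.7]
gripper_width: 55.3
```

```bash
python3 - <<'E'
from h import *
s=arm.read_state(); print(s['position'],s['gripper_width'])
p=snap('wrist','w13.png')
a=np.linspace(0,2*np.pi,200)
im=cv2.cvtColor(p['pixels'],cv2.COLOR_RGB2BGR)
for r in (80,84):
    q=proj(p,np.c_[477.5+r*np.cos(a),-14.6+r*np.sin(a),0*a+84])
    cv2.polylines(im,[q.astype(np.int32)],True,(0,0,255),1)
cv2.imwrite('pics/w13o.png',im)
for o in bores(p,[(447,-42),(507,-42),(447,14),(507,14)],72): print(o)
E
```

```text
[473.37523504 -16.23921433 395.55857536] 55.27044634047768
([444.1, -41.7, 72.0], [226.9, 143.2], [15, 15, 168])
([504.9, -40.6, 72.0], [230.4, 200.1], [14, 13, 130])
([446.3, 15.1, 72.0], [283.8, 144.6], [15, 14, 152])
([506.3, 16.1, 72.0], [283.7, 200.6], [13, 12, 123])
```

View pics/w13o.png

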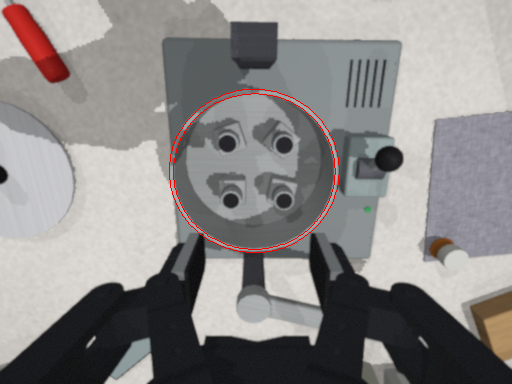

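All four nozzles stand upright in the pot, with bores at (227,143), (284,145), (230,200) and (284,201), and the circle overlay matches the rim. Next I'll refine the pot centre and go to the cover.

```bash
cat >> h.py <<'E'
from scipy.optimize import minimize
def circ_score(p,rz,x0,blur=1.0,ang=(0,2*np.pi)):
    g=cv2.GaussianBlur(cv2.cvtColor(p['pixels'],cv2.COLOR_RGB2GRAY).astype(np.float32),(0,0),blur)
    gm=cv2.magnitude(cv2.Sobel(g,cv2.CV_32F,1,0),cv2.Sobel(g,cv2.CV_32F,0,1)); gm=np.minimum(gm,150)
    a=np.linspace(*ang,360)
    def f(c):
        s=0
        for r,z in rz:
            q=proj(p,np.c_[c[0]+r*np.cos(a),c[1]+r*np.sin(a),0*a+z]).astype(np.float32)
            s+=cv2.remap(gm,q[:,0].reshape(1,-1),q[:,1].reshape(1,-1),cv2.INTER_LINEAR).mean()
        return -s
    best=min(((f((x0[0]+i,x0[1]+j)),i,j) for i in np.arange(-10,10.1,1) for j in np.arange(-10,10.1,1)))
    r=minimize(f,[x0[0]+best[1],x0[1]+best[2]],method='Nelder-Mead',options=dict(xatol=.05,initial_simplex=None))
    return r.x,-r.fun
def grasp(s):
    from scipy.spatial.transform import Rotation
    return np.array(s['position'])+Rotation.from_quat(s['ee_rot']).as_matrix()[:,2]*155
E
python3 - <<'E'
from h import *
p=snap('wrist'); 
print(circ_score(p,[(80,84),(84,84)],(477.5,-14.6)))
print(circ_score(p,[(84,84)],(477.5,-14.6)), circ_score(p,[(80,84)],(477.5,-14.6)))
s=arm.read_state(); print(grasp(s))
E
```

```text
(array([476.22546339, -15.37239369]), np.float64(200.93801879882812))
(array([476.73830027, -15.459839  ]), np.float64(84.65927124023438)) (array([476.02168802, -15.37636984]), np.float64(118.50377655029297))
[477.33223882 -14.29908133 243.09134401]
```

play_rows:
  moves:
    - [[0,-0.2,0.0],0,-0.3]
    - [[0,-0.4,0],0,-0.3]
    - [[0.02,-0.6,0],0,-0.3]
    - [[0.03,-0.8,0],0,-0.3]
    - [[0.03,-0.99,0],0,-0.3]
    - [[0.03,-0.99,0],0,-0.3]
    - [[0.03,-0.99,0],0,-0.3]

```text
clock: 26.82
position: [484.3, -313.5, 397.2]
ee_rot: [0.007, 1.0, 0.008, 0.005]
contact_force: [0.7, 0.2, -1.4]
gripper_width: 55.4
```

```bash
python3 - <<'E'
from h import *
s=arm.read_state(); print(s['position'],s['gripper_width'],grasp(s),s['joints'])
p=snap('wrist','w14.png')
print([(np.round(d['centre']).tolist(),round(d['conf'],2)) for d in arm.look_for('cover_knob',p)])
print(circ_score(p,[(88,13)],(486,-322)))
E
```

```text
[ 484.34964418 -313.48237833  397.20650812] 55.44368594168921 [ 486.00659476 -311.08573338  242.23389568] [-0.29784656  0.30862009 -0.11778123 -0.01973262 -1.13878635 -1.27810732]
[([482.0, -328.0, 15.0], 0.6)]
(array([ 485.85162466, -326.53683574]), np.float64(19.64360237121582))
```

View pics/w14.png

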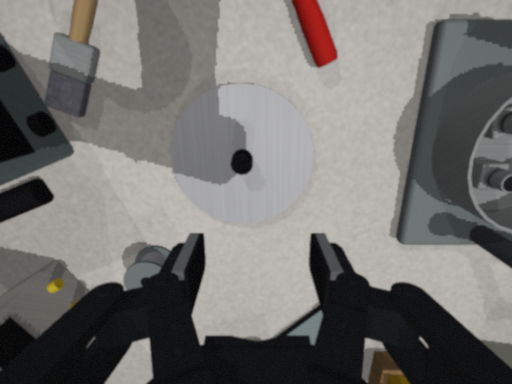

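The cover's knob top is at (242,161) in the wrist view.

```bash
python3 - <<'E'
from h import *
p=snap('wrist')
for o in bores(p,[(486,-326)],41): print(o)
print(circ_score(p,[(88,13)],(486,-326)), circ_score(p,[(13,41)],(486,-326),0.7))
E
```

```text
([484.2, -325.9, 41.0], [240.8, 160.8], [20, 24, 383])
(array([ 485.62532222, -326.52734935]), np.float64(18.847078323364258)) (array([ 484.33741065, -325.63612261]), np.float64(148.06922912597656))
```

play_rows:
  moves:
    - [[-0.003,-0.05,-0.15],0,-0.3]
    - [[-0.003,-0.05,-0.3],0,-0.3]
    - [[-0.003,-0.05,-0.36],0,-0.3]
    - [[-0.003,-0.05,-0.36],0,-0.3]
    - [[-0.003,-0.05,-0.36],0,-0.3]

```text
clock: 27.6
position: [484.5, -326.9, 291.6]
ee_rot: [0.005, 1.0, 0.007, 0.007]
contact_force: [-0.7, -0.5, 0.2]
gripper_width: 55.6
```

```bash
python3 - <<'E'
from h import *
s=arm.read_state(); print(s['position'],s['gripper_width'],grasp(s),s['ee_rot'])
p=snap('wrist','w15.png')
for o in bores(p,[(485,-326)],41,30): print(o)
print(circ_score(p,[(88,13)],(485,-326)), circ_score(p,[(13,41)],(485,-326),0.7))
E
```

```text
[ 484.48658525 -326.85667215  291.57620057] 55.55225642194088 [ 486.68698642 -324.75459757  136.60607597] [0.00458249 0.99994131 0.00681367 0.00706726]
([483.1, -326.2, 41.0], [254.0, 190.7], [31, 36, 885])
(array([ 487.1993235 , -325.22524382]), np.float64(24.325611114501953)) (array([ 485.10515914, -326.30588278]), np.float64(113.34305572509766))
```

View pics/w15.png

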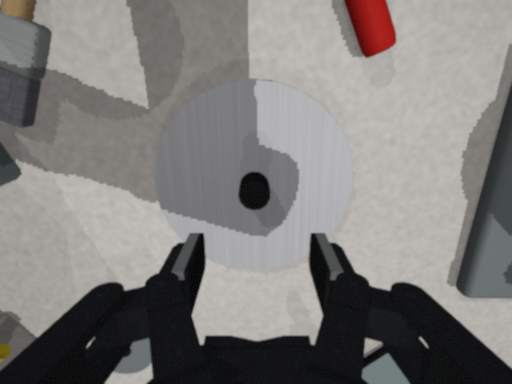

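play_rows:
  moves:
    - [[-0.005,-0.004,-0.15],0,-0.3]
    - [[-0.005,-0.004,-0.28],0,-0.3]
    - [[-0.005,-0.004,-0.35],0,-0.3]
    - [[-0.005,-0.004,-0.352],0,-0.3]
    - [[-0.005,-0.004,-0.352],0,-0.3]
    - [[-0.005,-0.004,-0.352],0,1]
    - [[-0.005,-0.004,-0.352],0,1]
    - [[-0.005,-0.004,-0.352],0,1]
    - [[-0.005,-0.004,-0.352],0,1]

```text
clock: 28.78
position: [483.4, -328.2, 187.7]
ee_rot: [0.005, 1.0, 0.006, 0.008]
contact_force: [-0.9, 2.2, 6.3]
gripper_width: 24.3
```

play_rows:
  moves:
    - [[0,0,0.1],0,1]
    - [[0,0,0.25],0,1]
    - [[0,0,0.4],0,1]
    - [[0,0,0.56],0,1]
    - [[0,0,0.56],0,1]
    - [[0,0,0.56],0,1]

```text
clock: 29.52
position: [482.5, -327.8, 354.2]
ee_rot: [0.005, 1.0, 0.007, 0.007]
contact_force: [-0.8, -0.3, -3.4]
gripper_width: 24.0
```

```bash
python3 - <<'E'
from h import *
s=arm.read_state(); print(s['position'],s['gripper_width'],grasp(s),s['ee_rot'])
p=snap('wrist','w16.png'); p=snap('side','s16.png')
E
```

```text
[ 482.54835647 -327.82082488  354.22776231] 23.98069347526519 [ 484.78623433 -325.54573662  199.26061781] [0.00492037 0.9999349  0.00737482 0.00718314]
```

View pics/w16.png

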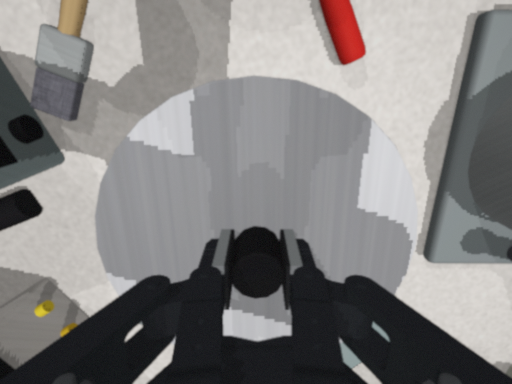

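View pics/s16.png

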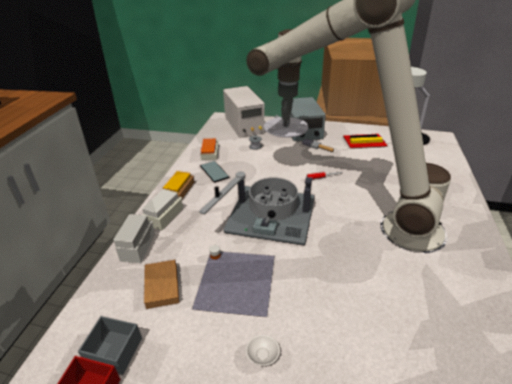

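```bash
python3 - <<'E'
from h import *
p=snap('wrist'); g=grasp(arm.read_state()); print(g)
print(circ_score(p,[(88,g[2]-19.7)],g[:2],1,(np.pi/2,3*np.pi/2)))
print(circ_score(p,[(88,g[2]-19.7)],g[:2],1,(np.radians(70),np.radians(290))))
print(circ_score(p,[(13,g[2]+8.3)],g[:2],.7))
E
```

```text
[ 484.88936359 -325.80559392  198.54605556]
(array([ 486.82986457, -325.28348139]), np.float64(78.21760559082031))
(array([ 486.81996473, -325.09874534]), np.float64(69.5028076171875))
(array([ 484.41887974, -326.21248846]), np.float64(63.52178192138672))
```

play_rows:
  moves:
    - [[0,0.15,0.05],0,1]
    - [[0,0.3,0.05],0,1]
    - [[-0.01,0.45,0.05],0,1]
    - [[-0.02,0.6,0.05],0,1]
    - [[-0.03,0.75,0.05],0,1]
    - [[-0.03,0.9,0.05],0,1]
    - [[-0.03,1,0.05],0,1]
    - [[-0.03,1,0.05],0,1]
    - [[-0.03,1,0.05],0,1]

```text
clock: 30.8
position: [473.8, -28.2, 367.7]
ee_rot: [0.005, 1.0, 0.007, 0.005]
contact_force: [-0.9, 0.3, -4.0]
gripper_width: 24.3
```

```bash
python3 - <<'E'
from h import *
s=arm.read_state(); print(s['position'],s['gripper_width'],grasp(s),s['ee_rot'])
p=snap('wrist','w17.png'); g=grasp(s)
print(circ_score(p,[(88,g[2]-19.7)],g[:2],1,(np.radians(70),np.radians(290))))
E
```

```text
[473.80211326 -28.20810919 367.73277408] 24.34414770071118 [475.49691588 -26.0593397  212.75693586] [0.00463028 0.99995031 0.00695703 0.00543516]
(array([477.29245666, -25.39857304]), np.float64(51.98680114746094))
```

View pics/w17.png

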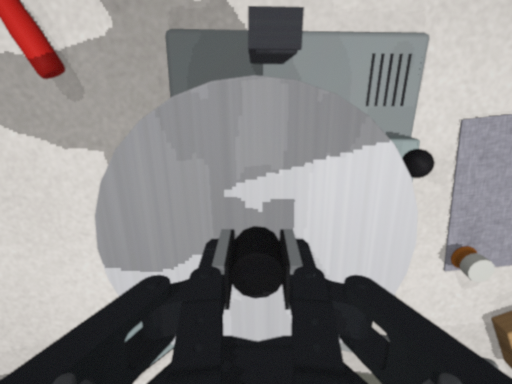

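play_rows:
  moves:
    - [[0.001,0.036,-0.02],0,1]
    - [[0.001,0.036,-0.1],0,1]
    - [[0.001,0.036,-0.2],0,1]
    - [[0.001,0.036,-0.283],0,1]
    - [[0.001,0.036,-0.283],0,1]
    - [[0.001,0.036,-0.283],0,1]

```text
clock: 31.6
position: [474.7, -17.7, 283.7]
ee_rot: [0.005, 1.0, 0.007, 0.006]
contact_force: [0.2, 0.3, -3.1]
gripper_width: 24.3
```

```bash
python3 - <<'E'
from h import *
s=arm.read_state(); g=grasp(s);print(s['position'],s['gripper_width'],g,s['contact_force'])
p=snap('wrist','w18.png'); q=snap('side'); 
im=cv2.cvtColor(q['pixels'],cv2.COLOR_RGB2BGR)[150:250,210:330]; cv2.imwrite('pics/s18.png',cv2.resize(im,(720,600),interpolation=cv2.INTER_CUBIC))
print(circ_score(p,[(88,g[2]-19.7)],g[:2],1,(np.radians(70),np.radians(290))))
c=proj(q,[476.4,-15.2,84]);print(c)
E
```

```text
[474.73598879 -17.71674734 283.6993693 ] 24.327926551534816 [476.7189067  -15.56275898 128.72702218] [ 0.15458435  0.28841669 -3.14827775]
(array([478.69211945, -16.10435604]), np.float64(73.14395141601562))
[[273.35373638 190.06315447]]
```

View pics/w18.png

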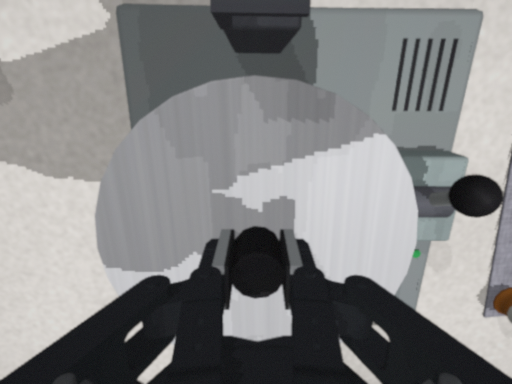

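View pics/s18.png

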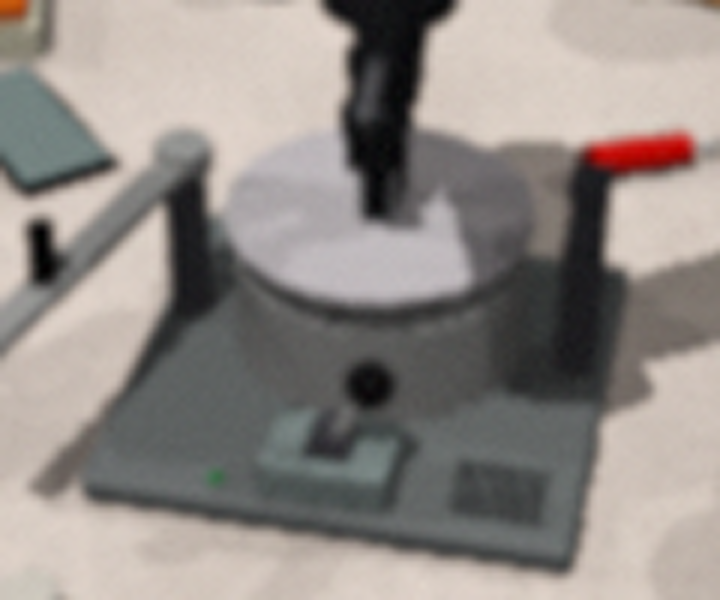

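play_rows:
  moves:
    - [[-0.003,0.001,-0.015],0,1]
    - [[-0.003,0.001,-0.03],0,1]
    - [[-0.003,0.001,-0.045],0,1]
    - [[-0.003,0.001,-0.055],0,1]
    - [[-0.003,0.001,-0.06],0,1]
    - [[-0.003,0.001,-0.06],0,1]

```text
clock: 32.45
position: [473.8, -17.4, 266.0]
ee_rot: [0.005, 1.0, 0.007, 0.007]
contact_force: [0.7, 0.6, -3.2]
gripper_width: 24.4
```

```bash
python3 - <<'E'
from h import *
s=arm.read_state(); g=grasp(s);print(s['position'],s['gripper_width'],g,s['contact_force'],s['wrist_torque'])
p=snap('wrist','w19.png'); q=snap('side'); 
im=cv2.cvtColor(q['pixels'],cv2.COLOR_RGB2BGR)[150:250,210:330]; cv2.imwrite('pics/s19.png',cv2.resize(im,(720,600),interpolation=cv2.INTER_CUBIC))
E
```

```text
[473.79750386 -17.36299836 265.9973353 ] 24.425537383538092 [475.91142473 -15.13950304 111.02770147] [ 0.66170054  0.58367112 -3.2268867 ] [-0.06527949  0.02397234 -0.0866184 ]
```

View pics/s19.png

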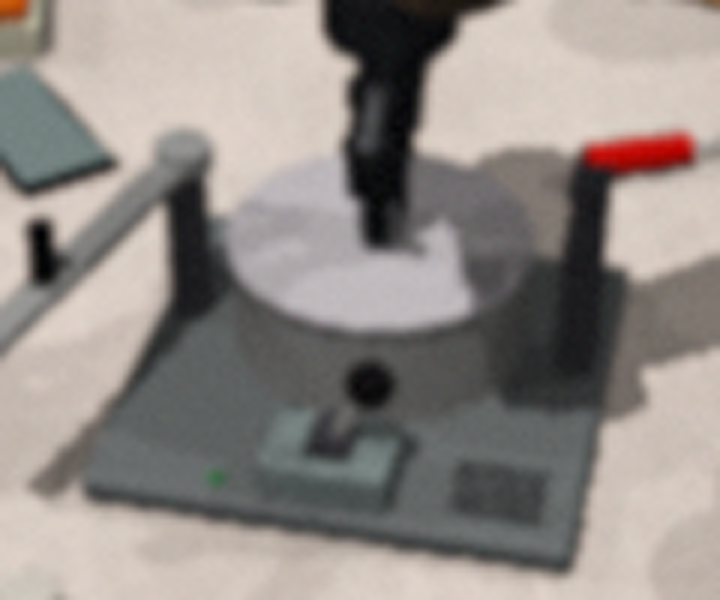

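The lip has entered the pot with no contact force. I'll lower the last bit and release.

play_rows:
  moves:
    - [[0,0,-0.006],0,1]
    - [[0,0,-0.008],0,1]
    - [[0,0,-0.008],0,0.2]
    - [[0,0,-0.008],0,-0.1]
    - [[0,0,-0.008],0,-0.3]
    - [[0,0,-0.008],0,-0.3]
    - [[0,0,0.1],0,-0.3]
    - [[0,0,0.25],0,-0.3]
    - [[0,0,0.4],0,-0.3]
    - [[0,0,0.4],0,-0.3]

```text
clock: 33.8
position: [474.6, -17.2, 390.1]
ee_rot: [0.005, 1.0, 0.008, 0.012]
contact_force: [0.1, -1.0, -0.6]
gripper_width: 55.2
```

```bash
python3 - <<'E'
from h import *
s=arm.read_state(); g=grasp(s);print(s['position'],s['gripper_width'],g,s['contact_force'])
p=snap('wrist','w20.png'); q=snap('side'); 
im=cv2.cvtColor(q['pixels'],cv2.COLOR_RGB2BGR)[150:250,210:330]; cv2.imwrite('pics/s20.png',cv2.resize(im,(720,600),interpolation=cv2.INTER_CUBIC))
print(circ_score(p,[(88,89)],(476,-15)),circ_score(p,[(13,117)],(476,-15),.7))
E
```

```text
[474.57858768 -17.24222672 390.12287247] 55.17598628151613 [478.15530202 -14.71267787 235.18479291] [ 0.10116837 -0.95585931 -0.60230433]
(array([477.87958117, -15.47276953]), np.float64(105.90067291259766)) (array([474.04756787, -15.33316604]), np.float64(124.99056243896484))
```

View pics/w20.png

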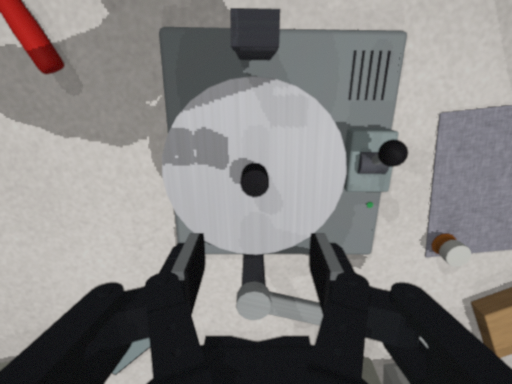

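View pics/s20.png

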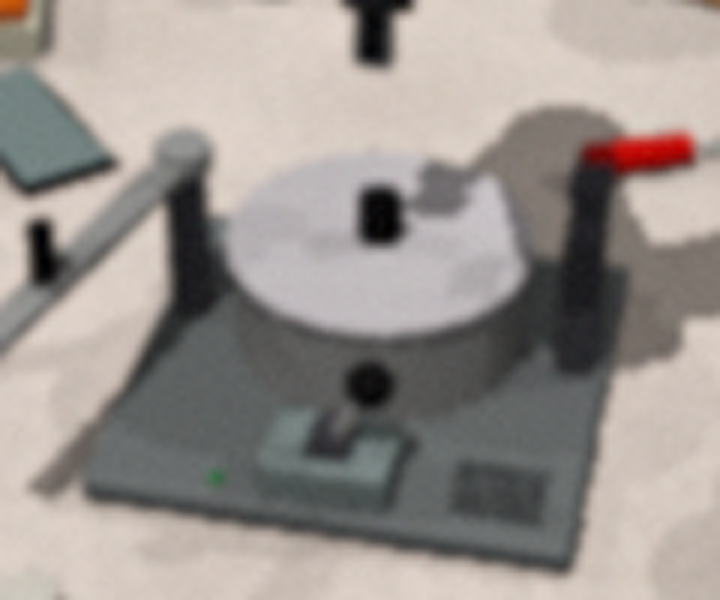

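```bash
python3 - <<'E'
from h import *
a=np.linspace(0,2*np.pi,200)
out=[]
for n,(x0,y0,x1,y1) in {'wrist':(130,50,380,280),'side':(225,150,310,230)}.items():
    p=snap(n); k=400/(x1-x0)*1.0
    k=390/(x1-x0)
    im=cv2.resize(cv2.cvtColor(p['pixels'],cv2.COLOR_RGB2BGR)[y0:y1,x0:x1],None,fx=k,fy=k,interpolation=cv2.INTER_CUBIC)
    for r,z,c in ((88,89,(0,0,255)),(13,117,(0,255,255)),(13,89,(0,255,0)),(84,84,(255,0,0))):
        q=(proj(p,np.c_[476.7+r*np.cos(a),-15.3+r*np.sin(a),0*a+z])-[x0,y0]+.5)*k
        cv2.polylines(im,[q.astype(np.int32)],True,c,1)
    cv2.imwrite(f'pics/o21{n}.png',im); out.append(im)
h=max(i.shape[0] for i in out)
cv2.imwrite('pics/o21.png',np.hstack([cv2.copyMakeBorder(i,0,h-i.shape[0],0,0,cv2.BORDER_CONSTANT) for i in out]))
E
```

```text
(no output)
```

View pics/o21.png

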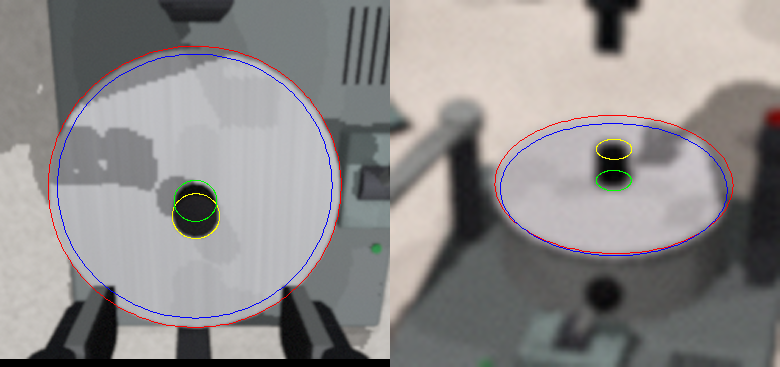

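The projected seated plate (r 88 at z 89) and knob top (z 117) fall right on the picture in both views, so the cover is seated and centred. Next I'll locate the bar peg.

```bash
python3 - <<'E'
from h import *
q=snap('side'); t=snap('top')
for n,p,b in (('s',q,(190,165,250,215)),('t',t,(180,130,280,180))):
    x0,y0,x1,y1=b; im=cv2.cvtColor(p['pixels'],cv2.COLOR_RGB2BGR)[y0:y1,x0:x1]
    cv2.imwrite(f'pics/p22{n}.png',cv2.resize(im,None,fx=8,fy=8,interpolation=cv2.INTER_CUBIC))
print(back(q,[(217,191.7)],149))
for th in (1.7,1.8,1.9,1.95):
    a=np.pi-th-0.021; X=[591.7+140*np.cos(a),-17.7+140*np.sin(a)]
    print(th,np.round(X),proj(q,[X+[131],X+[167]]).round(1).tolist(),proj(t,[X+[167]]).round(1).tolist())
s=arm.read_state(); print(s['joints'])
E
```

```text
[[629.5090855  116.97148838 149.        ]]
1.7 [613. 121.] [[222.3, 197.7], [221.4, 188.2]] [[214.1, 156.5]]
1.8 [626. 118.] [[218.3, 196.7], [217.4, 187.2]] [[215.1, 152.1]]
1.9 [640. 114.] [[214.7, 195.4], [213.7, 186.0]] [[216.6, 148.0]]
1.95 [646. 111.] [[212.9, 194.7], [211.9, 185.3]] [[217.5, 145.9]]
[ 0.30447951  0.14092858 -0.37782146 -0.01132614 -1.03709043 -1.87967831]
```

View pics/p22s.png

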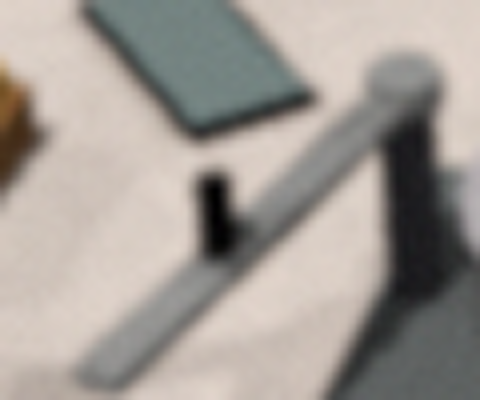

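View pics/p22t.png

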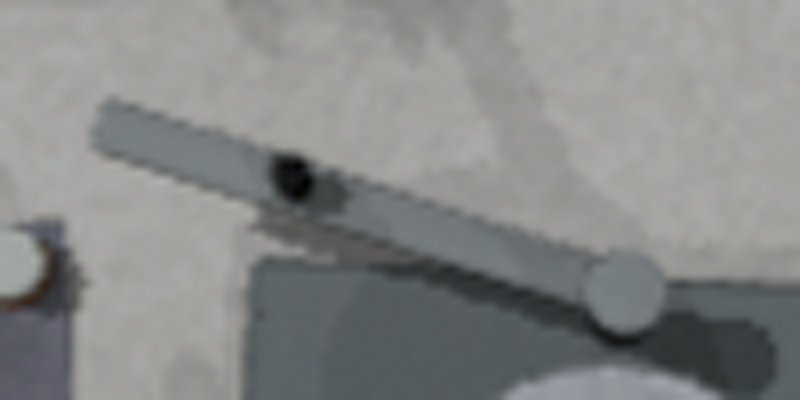

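The side view puts the peg at (216.8, ~191), which gives bar ≈ 1.82 rad and peg ≈ (629.5, 117). I'll turn the jaws tangential and move above it.

play_rows:
  moves:
    - [[0.05,0.1,0],0.33,-0.3]
    - [[0.1,0.2,0],0.66,-0.3]
    - [[0.2,0.3,0],0.95,-0.3]
    - [[0.3,0.4,0],0.95,-0.3]

```text
clock: 34.6
position: [564.4, 103.6, 383.9]
ee_rot: [-0.242, 0.97, 0.008, 0.003]
contact_force: [0.6, -0.5, -0.5]
gripper_width: 55.6
```

play_rows:
  moves:
    - [[0.05,0,0],0.33,-0.3]
    - [[0.1,0,0],0.66,-0.3]
    - [[0.1,0,0],0.95,-0.3]
    - [[0.1,0,0],0.95,-0.3]

```text
clock: 35.1
position: [594.6, 103.7, 382.4]
ee_rot: [-0.472, 0.881, 0.008, -0.001]
contact_force: [-0.2, 0.4, 0.3]
gripper_width: 55.8
```

play_rows:
  moves:
    - [[0,0,0],0.33,-0.3]
    - [[0,0,0],0.57,-0.3]
    - [[0,0,0],0.57,-0.3]
    - [[0,0,0],0.57,-0.3]

```text
clock: 35.6
position: [594.5, 103.7, 382.2]
ee_rot: [-0.597, 0.802, 0.008, -0.002]
contact_force: [0.5, -0.3, 0.5]
gripper_width: 55.5
```

```bash
cat >> h.py <<'E'
def info():
    from scipy.spatial.transform import Rotation
    s=arm.read_state(); R=Rotation.from_quat(s['ee_rot']).as_matrix()
    print('t',s['clock'],'tcp',s['position'].round(1),'tip',(s['position']+173*R[:,2]).round(1),'jawdir',np.degrees(np.arctan2(R[1,1],R[0,1])).round(1),'tilt',R[:2,2].round(3),'w',round(s['gripper_width'],1),'F',s['contact_force'].round(1),'j',s['joints'].round(2))
E
python3 - <<'E'
from h import *
info(); p=snap('wrist','w23.png')
E
```

```text
t 35.6 tcp [594.5 103.7 382.2] tip [592.2 105.6 209.3] jawdir 163.3 tilt [-0.013  0.011] w 55.5 F [ 0.5 -0.3  0.5] j [ 0.44  0.37 -0.07 -0.02 -1.14 -0.72]
```

View pics/w23.png

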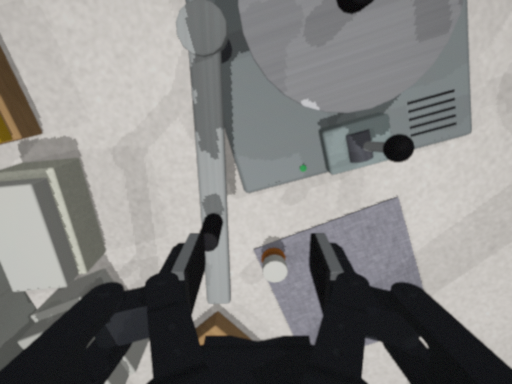

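```bash
python3 - <<'E'
from h import *
p=snap('wrist')
print(back(p,[(213,217)],131),back(p,[(209,240)],167), 'hinge',back(p,[(202,28)],131),back(p,[(202,28)],136))
print('bar end',back(p,[(219,301)],131))
im=cv2.cvtColor(p['pixels'],cv2.COLOR_RGB2BGR)[0:310,150:280]; cv2.imwrite('pics/w24.png',cv2.resize(im,None,fx=1.9,fy=1.9))
for th in (1.78,1.82,1.86):
    a=np.pi-th-0.021; X=[591.7+140*np.cos(a),-17.7+140*np.sin(a)]
    print(th,np.round(X,1),proj(p,[X+[131],X+[167]]).round(1).tolist())
E
```

```text
[[630.13172015 113.28165353 131.        ]] [[628.8838831  114.92443154 167.        ]] hinge [[591.56672721 -18.21948966 131.        ]] [[591.09610434 -17.18291601 136.        ]]
bar end [[652.27662704 192.889211   131.        ]]
1.78 [623.6 118.6] [[222.7, 220.6], [217.8, 242.5]]
1.82 [629.1 117.2] [[215.8, 220.9], [209.8, 242.9]]
1.86 [634.4 115.6] [[209.0, 220.9], [201.8, 242.9]]
```

play_rows:
  moves:
    - [[0.123,0.036,0],0,-0.3]
    - [[0.123,0.036,0],0,-0.3]
    - [[0.123,0.036,-0.12],0,-0.3]
    - [[0.123,0.036,-0.24],0,-0.3]
    - [[0.123,0.036,-0.247],0,-0.3]
    - [[0.123,0.036,-0.247],0,0.3]
    - [[0.123,0.036,-0.247],0,0.3]
    - [[0.123,0.036,-0.247],0,0.3]

```text
clock: 36.7
position: [631.6, 114.6, 309.8]
ee_rot: [-0.597, 0.802, 0.008, -0.001]
contact_force: [0.5, -0.1, -0.1]
gripper_width: 29.5
```

```bash
python3 - <<'E'
from h import *
info(); p=snap('wrist','w25.png')
E
```

```text
t 36.7 tcp [631.6 114.6 309.8] tip [629.8 116.6 136.8] jawdir 163.4 tilt [-0.01   0.012] w 29.5 F [ 0.5 -0.1 -0.1] j [ 0.43  0.49 -0.07 -0.02 -1.02 -0.71]
```

View pics/w25.png

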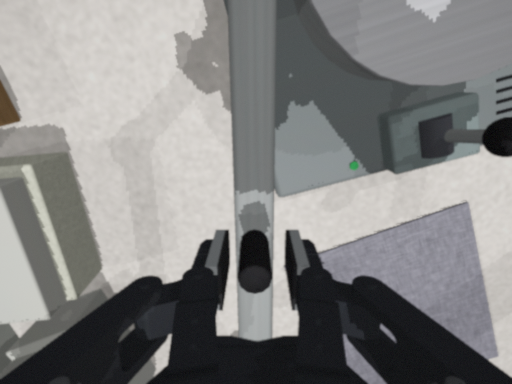

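The peg sits centred between the jaws at (255,260). I'll swing the bar along its arc in steps, turning the tool with it.

```bash
cat > arc.py <<'E'
import sys
from h import *
from scipy.spatial.transform import Rotation
info()
s=arm.read_state(); R=Rotation.from_quat(s['ee_rot']).as_matrix(); H=np.array([591.7,-17.6])
tip=s['position'][:2]+165*R[:2,2]; off=s['position'][:2]-tip
a0=np.arctan2(*(tip-H)[::-1]); jd=np.degrees(np.arctan2(R[1,1],R[0,1]))
print('tip ang',np.degrees(a0),'r',np.linalg.norm(tip-H),'theta est',np.radians(178.8)-a0, 'jaw err', (jd-90-np.degrees(a0)+90)%180-90)
for d in map(float,sys.argv[1:]):
    a=a0+np.radians(d); c,q=np.cos(np.radians(d)),np.sin(np.radians(d))
    P=H+140*np.array([np.cos(a),np.sin(a)])+np.array([c*off[0]-q*off[1],q*off[0]+c*off[1]])
    print(d,((P-s['position'][:2])/300).round(3),round(d/30,3))
E
python3 arc.py 7 14 21 28
```

```text
t 36.75 tcp [631.5 114.5 309.4] tip [629.6 116.6 136.5] jawdir 163.4 tilt [-0.011  0.012] w 29.8 F [-0.8 -0.2 -0.4] j [ 0.43  0.49 -0.07 -0.02 -1.02 -0.71]
tip ang 74.17047845969478 r 139.36217602490788 theta est 1.8261296456646554 jaw err -0.7959738227296498
7.0 [-0.054  0.015] 0.233
14.0 [-0.11   0.021] 0.467
21.0 [-0.167  0.02 ] 0.7
28.0 [-0.223  0.013] 0.933
```

play_rows:
  moves:
    - [[-0.054,0.015,0],0.233,0.3]
    - [[-0.11,0.021,0],0.467,0.3]
    - [[-0.167,0.02,0],0.7,0.3]
    - [[-0.223,0.013,0],0.933,0.3]
    - [[-0.223,0.013,0],0.96,0.3]

```text
clock: 37.38
position: [564.0, 118.3, 310.2]
ee_rot: [0.778, -0.628, -0.007, 0.003]
contact_force: [0.3, -0.3, 0.2]
gripper_width: 30.2
```

```bash
python3 arc.py 7 14 21 28
```

```text
t 37.375 tcp [564.  118.3 310.2] tip [561.5 119.3 137.2] jawdir -167.8 tilt [-0.015  0.005] w 30.2 F [ 0.3 -0.3  0.2] j [ 0.49  0.39 -0.24 -0.01 -0.96 -0.26]
tip ang 102.41506108272475 r 140.12626046286158 theta est 1.3331686830412062 jaw err -0.25085229375633844
7.0 [-0.054 -0.015] 0.233
14.0 [-0.107 -0.036] 0.467
21.0 [-0.156 -0.064] 0.7
28.0 [-0.202 -0.097] 0.933
```

play_rows:
  moves:
    - [[-0.054,-0.015,0],0.233,0.3]
    - [[-0.107,-0.036,0],0.467,0.3]
    - [[-0.156,-0.064,0],0.7,0.3]
    - [[-0.202,-0.097,0],0.933,0.3]
    - [[-0.202,-0.097,0],0.94,0.3]

```text
clock: 38.0
position: [503.5, 89.0, 310.7]
ee_rot: [0.907, -0.421, -0.006, 0.004]
contact_force: [0.5, 0.4, -0.5]
gripper_width: 29.8
```

```bash
python3 arc.py 7 14 21 28; python3 -c "
from h import *
snap('wrist','w26.png')"
```

```text
t 38.0 tcp [503.5  89.  310.7] tip [500.9  88.7 137.7] jawdir -139.8 tilt [-0.015 -0.002] w 29.8 F [ 0.5  0.4 -0.5] j [ 0.49  0.29 -0.39 -0.01 -0.9   0.21]
tip ang 130.48001269524474 r 139.7208273838455 theta est 0.8433428729898402 jaw err -0.2796888907602124
7.0 [-0.042 -0.038] 0.233
14.0 [-0.078 -0.081] 0.467
21.0 [-0.109 -0.129] 0.7
28.0 [-0.133 -0.179] 0.933
```

View pics/w26.png

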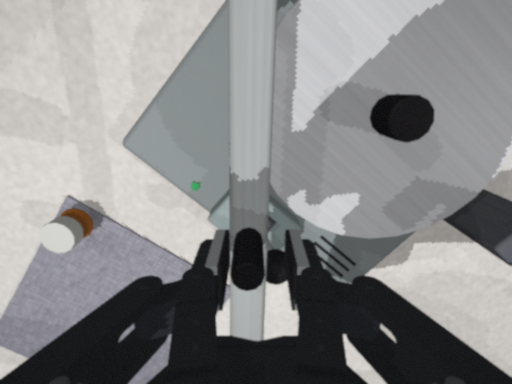

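The peg follows against the jaw at (247,258). I'll keep going.

play_rows:
  moves:
    - [[-0.042,-0.038,0],0.233,0.3]
    - [[-0.078,-0.081,0],0.467,0.3]
    - [[-0.109,-0.129,0],0.7,0.3]
    - [[-0.133,-0.179,0],0.933,0.3]
    - [[-0.133,-0.179,0],0.94,0.3]

```text
clock: 38.67
position: [464.6, 35.4, 310.8]
ee_rot: [0.982, -0.189, -0.005, 0.005]
contact_force: [-0.2, 0.9, 0.3]
gripper_width: 29.8
```

```bash
python3 arc.py 6 12 18 20 22 24
```

```text
t 38.675 tcp [464.6  35.4 310.8] tip [462.6  34.  137.9] jawdir -111.8 tilt [-0.011 -0.008] w 29.8 F [-0.2  0.9  0.3] j [ 0.43  0.22 -0.5   0.   -0.87  0.76]
tip ang 158.1742393957299 r 138.97649785194596 theta est 0.3599874332726487 jaw err -0.00793059245842187
6.0 [-0.019 -0.044] 0.2
12.0 [-0.031 -0.091] 0.4
18.0 [-0.037 -0.139] 0.6
20.0 [-0.038 -0.155] 0.667
22.0 [-0.039 -0.172] 0.733
24.0 [-0.039 -0.188] 0.8
```

play_rows:
  moves:
    - [[-0.019,-0.044,0],0.2,0.3]
    - [[-0.031,-0.091,0],0.4,0.3]
    - [[-0.037,-0.139,0],0.6,0.3]
    - [[-0.038,-0.155,0],0.667,0.3]
    - [[-0.038,-0.163,0],0.7,0.3]
    - [[-0.038,-0.163,0],0.7,0.3]

```text
clock: 39.42
position: [453.8, -13.1, 310.9]
ee_rot: [1.0, -0.008, -0.004, 0.006]
contact_force: [-0.1, -0.5, -1.0]
gripper_width: 30.1
```

```bash
python3 arc.py 1 2 3 4; python3 -c "
from h import *
snap('wrist','w27.png')"
```

```text
t 39.425 tcp [453.8 -13.1 310.9] tip [452.5 -15.2 137.9] jawdir -90.9 tilt [-0.007 -0.012] w 30.1 F [-0.1 -0.5 -1. ] j [ 0.33  0.2  -0.53  0.01 -0.85  1.21]
tip ang 178.98863218948853 r 139.20171666119657 theta est -0.003292252781819993 jaw err 0.09621732546179373
1.0 [-0.003 -0.008] 0.033
2.0 [-0.003 -0.016] 0.067
3.0 [-0.003 -0.024] 0.1
4.0 [-0.003 -0.032] 0.133
```

View pics/w27.png

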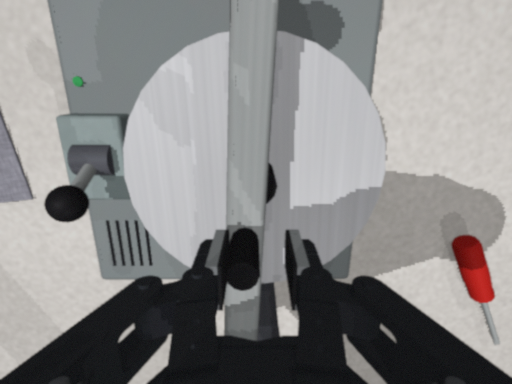

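play_rows:
  moves:
    - [[-0.003,-0.012,0],0.033,0.3]
    - [[-0.003,-0.02,0],0.067,0.3]
    - [[-0.003,-0.024,0],0.067,0.3]
    - [[-0.003,-0.024,0],0.067,0.3]

```text
clock: 39.98
position: [452.8, -19.9, 310.9]
ee_rot: [1.0, 0.009, -0.003, 0.005]
contact_force: [-0.1, 5.8, 0.1]
gripper_width: 29.6
```

```bash
python3 arc.py 1 2 ; python3 -c "
from h import *
snap('wrist','w28.png')"
```

```text
t 39.975 tcp [452.8 -19.9 310.9] tip [451.7 -21.7 137.9] jawdir -88.9 tilt [-0.006 -0.011] w 29.6 F [-0.1  5.8  0.1] j [ 0.32  0.19 -0.53  0.01 -0.85  1.26]
tip ang -178.34995990371579 r 140.0208369877794 theta est 6.23344272368557 jaw err -0.5727513331287355
1.0 [ 0.    -0.008] 0.033
2.0 [ 0.001 -0.016] 0.067
```

View pics/w28.png

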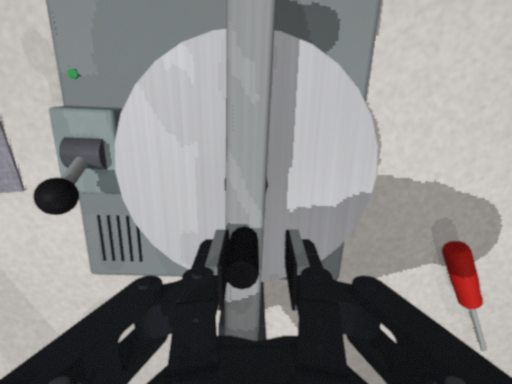

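The force rose to 5.8 N, so the bar is at its stop. I'll press slightly more, back off and lift clear.

play_rows:
  moves:
    - [[0,-0.006,0],0,0.3]
    - [[0,-0.006,0],0,0.3]
    - [[0,0.015,0],0,0.3]
    - [[0,0.015,0],0,0]
    - [[0,0.015,0],0,0]
    - [[0,0.015,0.12],0,0]
    - [[0,0.015,0.25],0,0]
    - [[0,0.015,0.3],0,0]
    - [[0,0.015,0.3],0,0]

```text
clock: 41.15
position: [452.8, -15.6, 401.9]
ee_rot: [1.0, 0.009, -0.002, 0.005]
contact_force: [-0.7, -0.7, -0.9]
gripper_width: 42.3
```

```bash
python3 - <<'E'
from h import *
info()
H=np.array([591.7,-17.6])
p=snap('wrist','w29.png'); q=snap('side')
im=cv2.cvtColor(p['pixels'],cv2.COLOR_RGB2BGR)
for P,col in ((p,(0,0,255)),):
  for th in (0,0.045):
    a=np.pi-th-.021; d=np.array([np.cos(a),np.sin(a)]); n=np.array([-d[1],d[0]])
    c=[np.r_[H+x*d+y*n,131] for x,y in ((20,11),(224,11),(224,-11),(20,-11))]
    cv2.polylines(im,[proj(P,c).astype(np.int32)],True,(0,0,255) if th==0 else (0,255,255),1)
cv2.imwrite('pics/w29o.png',im)
cv2.imwrite('pics/s29.png',cv2.resize(cv2.cvtColor(q['pixels'],cv2.COLOR_RGB2BGR)[150:250,210:330],(720,600),interpolation=cv2.INTER_CUBIC))
E
```

```text
t 41.15 tcp [452.8 -15.6 401.9] tip [452.2 -17.3 228.9] jawdir -88.9 tilt [-0.004 -0.01 ] w 42.3 F [-0.7 -0.7 -0.9] j [ 0.33  0.09 -0.4   0.01 -1.09  1.26]
```

View pics/w29o.png

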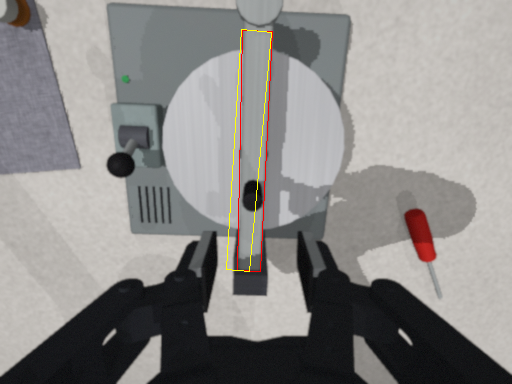

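View pics/s29.png

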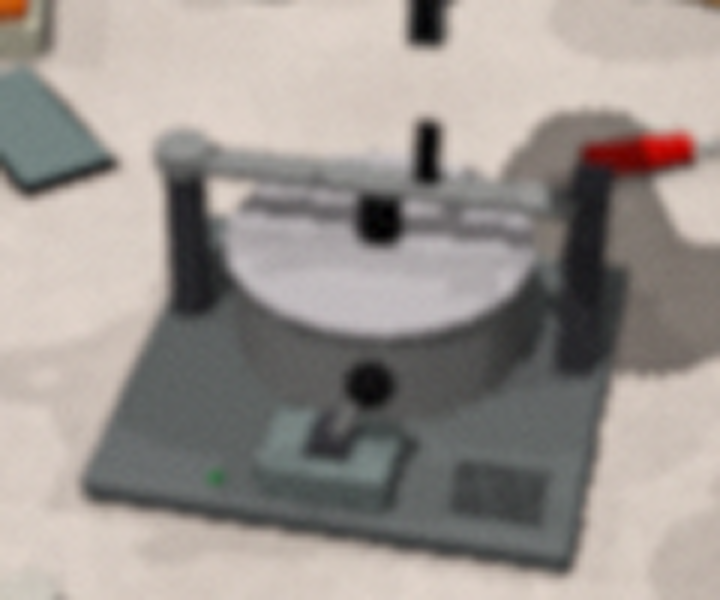

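The bar lies exactly on the closed outline, with its end in the catch. Now for the lever; the ball is at (121,164) in the wrist view.

```bash
python3 - <<'E'
from h import *
p=snap('wrist'); q=snap('side')
print(back(p,[(121,164)],86), back(q,[(210+370/6,150+384/6)],86))
E
```

```text
[[457.6985388  113.70060835  86.        ]] [[457.60902462 114.47739984  86.        ]]
```

play_rows:
  moves:
    - [[-0.05,0.15,0],0,0.5]
    - [[-0.1,0.3,0],0,1]
    - [[-0.15,0.438,0],0,1]
    - [[-0.15,0.438,0],0,1]
    - [[-0.15,0.438,-0.15],0,1]
    - [[-0.15,0.438,-0.3],0,1]
    - [[-0.15,0.438,-0.45],0,1]
    - [[-0.15,0.438,-0.51],0,1]
    - [[-0.15,0.438,-0.51],0,1]
    - [[-0.15,0.438,-0.51],0,1]

```text
clock: 42.6
position: [408.0, 115.8, 247.2]
ee_rot: [1.0, 0.009, -0.004, 0.006]
contact_force: [0.3, -0.3, -0.2]
gripper_width: -0.0
```

```bash
python3 - <<'E'
from h import *
info(); snap('wrist','w30.png')
E
```

```text
t 42.6 tcp [408.  115.8 247.2] tip [406.6 113.8  74.2] jawdir -88.9 tilt [-0.008 -0.011] w -0.0 F [ 0.3 -0.3 -0.2] j [ 0.66  0.25 -0.68  0.01 -0.66  0.92]
```

View pics/w30.png

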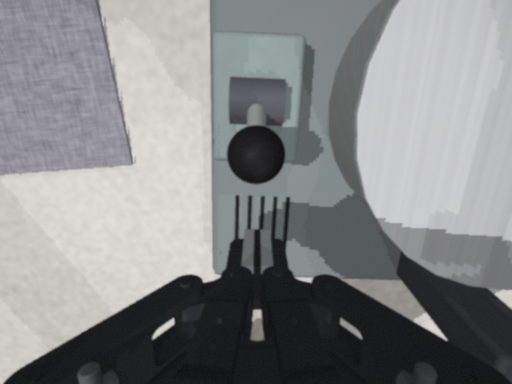

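The closed fingers are lined up behind the ball, so I'll push in +x.

play_rows:
  moves:
    - [[0.08,0,0],0,1]
    - [[0.13,0,0],0,1]
    - [[0.17,0,0],0,1]
    - [[0.21,0,0],0,1]
    - [[0.24,0,0],0,1]
    - [[0.257,0,0],0,1]
    - [[0.257,0,0],0,1]

```text
clock: 43.52
position: [483.1, 115.3, 246.4]
ee_rot: [1.0, 0.008, -0.008, 0.006]
contact_force: [-9.4, 2.0, 4.5]
gripper_width: -0.1
```

```bash
python3 - <<'E'
from h import *
info(); p=snap('wrist','w31.png')
E
```

```text
t 43.525 tcp [483.1 115.3 246.4] tip [480.4 113.1  73.5] jawdir -89.0 tilt [-0.015 -0.013] w -0.1 F [-9.4  2.   4.5] j [ 0.56  0.36 -0.5   0.   -0.73  1.02]
```

View pics/w31.png

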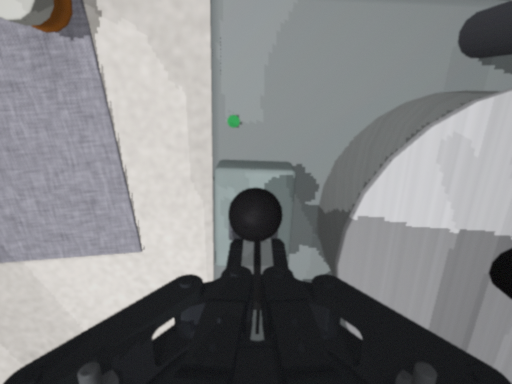

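At −9.4 N the lever is at its end stop. I'll back off, lift and check everything.

play_rows:
  moves:
    - [[-0.05,0,0],0,1]
    - [[-0.15,0,0],0,1]
    - [[-0.15,0,0.15],0,1]
    - [[-0.15,0,0.3],0,1]
    - [[-0.15,0,0.45],0,1]
    - [[-0.15,0.05,0.6],0,1]
    - [[-0.15,0.05,0.6],0,1]
    - [[-0.15,0.05,0.6],0,1]

```text
clock: 44.58
position: [437.4, 130.2, 426.0]
ee_rot: [1.0, 0.009, -0.007, 0.006]
contact_force: [0.0, -0.4, -0.2]
gripper_width: 0.1
```

```bash
python3 - <<'E'
from h import *
info(); p=snap('wrist','w32.png'); q=snap('side'); t=snap('top','t32.png')
H=np.array([591.7,-17.6])
im=cv2.cvtColor(p['pixels'],cv2.COLOR_RGB2BGR); a=np.pi-.021; d=np.array([np.cos(a),np.sin(a)]); n=np.array([-d[1],d[0]])
for P,I in ((p,im),):
    c=[np.r_[H+x*d+y*n,131] for x,y in ((20,11),(224,11),(224,-11),(20,-11))]
    cv2.polylines(I,[proj(P,c).astype(np.int32)],True,(0,0,255),1)
    A=np.linspace(0,2*np.pi,100)
    cv2.polylines(I,[proj(P,np.c_[476.7+88*np.cos(A),-15.3+88*np.sin(A),0*A+89]).astype(np.int32)],True,(255,0,0),1)
    for ang,col in ((.5,(0,255,0)),(.3,(0,255,255))):
        X=[482+50*np.sin(ang),114,42+50*np.cos(ang)]
        cv2.circle(I,tuple(proj(P,X)[0].astype(int)),3,col,1)
cv2.imwrite('pics/w32o.png',im)
cv2.imwrite('pics/s32.png',cv2.resize(cv2.cvtColor(q['pixels'],cv2.COLOR_RGB2BGR)[150:250,210:330],(720,600),interpolation=cv2.INTER_CUBIC))
E
```

```text
t 44.575 tcp [437.4 130.2 426. ] tip [434.8 128.  253.1] jawdir -89.0 tilt [-0.015 -0.012] w 0.1 F [ 0.  -0.4 -0.2] j [ 0.65  0.08 -0.34  0.   -1.17  0.94]
```

View pics/w32o.png

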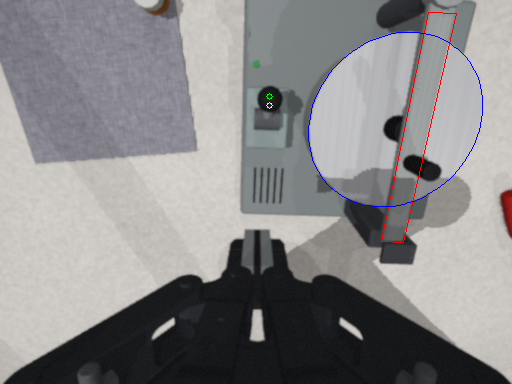

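View pics/s32.png

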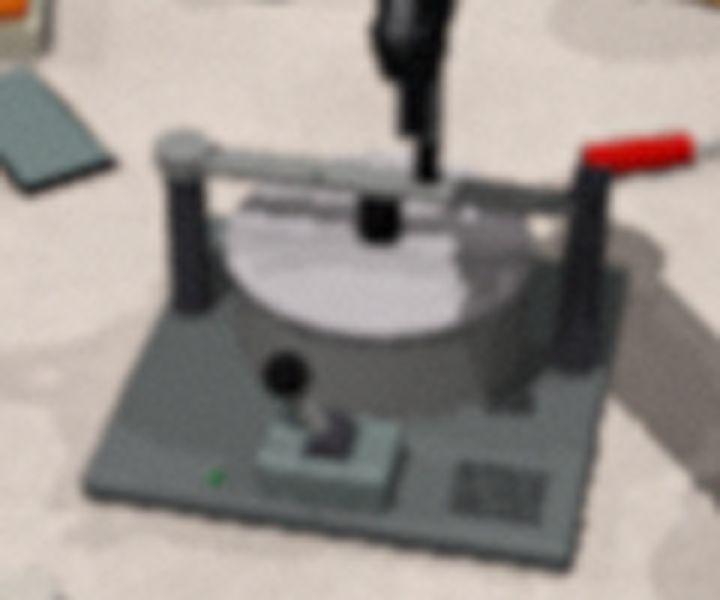

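View pics/t32.png

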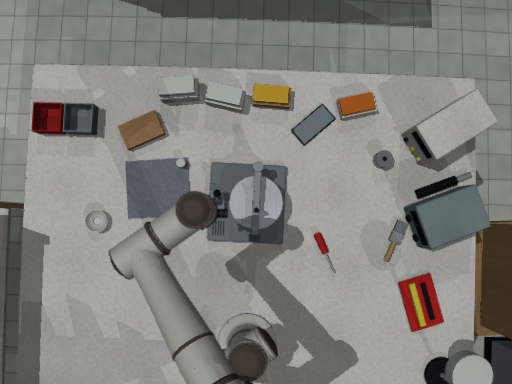

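The mat is empty, the cover and bar match their outlines, and the ball at (269,98) matches the fully-on position. The bystanders are where they started, so I'm handing in.

```bash
python3 -c "
from bench import arm
print(arm.job_done())"
```

```text
the job is handed in; nothing more can be done
None
```

The job is handed in at about 45 s of the 210 s allowed; the interface reports no verdict. I put all four nozzles upright in the pot and seated the cover. I then swung the bar by its peg into the catch and pushed the start lever to its stop.

**Last checks**
- **Nozzles:** I saw all four standing in the pot before covering it, and the mat is now empty.
- **Cover:** its outline and knob match the seated, level position, within about 1–2 mm of the pot's centre. Separate centre fits of the plate edge and the knob disagreed by up to 4 mm in x, but the overlay in the wrist and side views agreed with a seated cover.
- **Bar:** it lies on the 0 rad outline in the wrist view, and it met the stop at about 6 N.
- **Lever:** the ball is at the fully-on position, and the push ended at about 9 N against the stop.
- **Surroundings:** the gripper is clear of everything, and by eye the bystanders look undisturbed in the top view.

The tool drifted about 1° off vertical over the run, and I allowed for this in the positions. I saw no grip slackening and no nozzle knocked aside.

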